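# Set the geared stop slide to its mark against the play

## Robot

A 6-joint arm with a two-finger parallel gripper is mounted at the origin on a cart in front of the work surface, level with it; the furniture and walls round the work are solid. World frame = base frame: x ahead of the robot, y to its left, z up, the work surface at z = 0. Lengths are in m, angles in rad, forces in N, time in s.
With the tool pointing down it reaches from about 0.35 to 0.85 m from the base axis. Payload 8.1 kg.
Tool frame: the origin (TCP) lies between the finger pads; the fingertips stand 14 mm ahead of it and the grasp point (between the pads) lies 5 mm behind it; z points along the fingers, y is the line along which they close (so a half turn about z gives the same grasp; the last joint's range is limited). The gripper opens to 93 mm and grips with 3 to 60 N. Pads are 15 mm wide; open, the fingers measure 128 mm over their backs; the gripper's body (75 mm by 188 mm) begins 65 mm behind the grasp point.
Start: joints at [-1.251, 0.13, 1.488, -0, 1.523, -0.085], TCP at [0.236, -0.552, 0.195] pointing down, gripper open.
Joint ranges: [-2.96, 2.96], [-0.89, 2.26], [0.02, 2.5], [-1.34, 4.48], [0, 2.73], [-2.66, 2.66]. Speed limits (rad/s): [2.39, 2.39, 2.79, 3.14, 3.14, 3.14].

## Interface

Orientations are given as a rotation vector (axis times angle).
In Python, from plant import robot gives the robot as it stands.
- The arm moves only by the tool arm_command, never from a script. Its argument "targets" is a list of rows, each an object of numbers: "x", "y", "z": the shift along the world's x, y, z in units of 500 mm (1.0 is 500 mm); "rx", "ry", "rz": the turn, a rotation vector about the world's x, y, z in units of 2 rad (1.0 is 2 rad); "claw": the closure in counts, from 0 (fully open) to 255 (shut). In form: [{"x": .., "y": .., "z": .., "rx": .., "ry": .., "rz": .., "claw": ..}, ...]. A call has 1 to 10 rows; each row is the pose to reach, as a shift and turn from the pose commanded when the call began; what a row does not reach only later rows make up. A row lasts 1/12 s, in which the tool goes at most 41.7 mm and 7.16 degrees, less where a joint would pass 70% of its speed; a pose out of reach is approached as far as the arm can. A call with a number of a shift or a turn outside -1 to 1 is refused whole. A call with a gripper value outside its range is refused whole. The fingers move at their own pace and stop on an object; "squeeze" is the grip in N (left out, the last holds). Time passes only in rows, so rows that repeat a pose let the fingers close. It gives the time, the measured TCP pose, the force, the opening and the grip force at its end, in the units of the state.
- robot.read_state(): the state, without advancing time (a new reading comes with each control period).
- robot.read_camera(name): name is "scene" or "top" or "wrist"; returns (picture, depth): 384x512x3 uint8, red, green, blue; 384x512 float32, m along the optical axis (not along the pixel's ray), 0 where there is no reading.
- robot.get_calibration(name): a dict with "intrinsics" (3x3 intrinsics, pixels), "origin" and "orientation" of the camera in the world. Camera axes: x right, y up, looking along -z (the intrinsics and any distortion apply to the point x, -y, -z); pixel columns grow to the right and rows downward; lengths in m; the calibration is good to about 2 mm. The wrist camera is an equidistant fisheye: a pixel r from the principal point sees the ray r / f radians off the axis. A picture is of the moment at which its call begins: read the wrist's pose just before it. get_calibration takes no time and is no camera call; for the wrist camera it gives the pose at the moment of the call.
- robot.close_job(): hands the job in; it is judged then, once.
The state is a dict: "t": time; "q": joint angles; "dq": joint speeds; "joint_torque": joint torques, N m; "tool_pos": TCP position; "orientation": TCP orientation; "force": force on the tool from outside, world axes, zero at the start; "wrist_torque": the same for the moment, N m; "opening": finger opening in m; "gripper_force": force on a finger pad.
Only numpy, scipy, OpenCV 4.12 (cv2) and the standard library are available. Lean on these libraries where they do the work, as an engineer would, in place of code of your own. Each camera call takes 0.05 s, during which the arm holds its last target. There are 200 camera calls.

## Task

Set the geared stop slide on the bench with its handwheel: wind anticlockwise (seen from above) past the index clip until the carriage just comes to rest against the screw of the stop collar - feel for it, do not force it, and pause there a moment - then wind clockwise until the carriage's pointer stands at the mark of the index clip, so that the play in the drive is left taken up in the clockwise direction. If the pointer runs past the mark, go back well beyond it and come up to it clockwise again; then let go of the handwheel. Move the carriage only by the handwheel, and leave the clip and the loose things nearby where they are.

Things in the scene. Friction and masses are not known exactly. Their poses are not given: they have to be found in the camera images.
- wheel_axis (a point): Point on the handwheel's upright axis at z = 0.110 m (grip height of its knob). Bare aluminium wheel lying level, three spokes, round rim 12 mm thick, centre-line radius 48 mm, rim top z = 0.085, hub top 0.095; on a grey gear housing 82 mm square, on the robot's side of a grey slide base fixed to the bench. Wheel turns without end; one turn of the drive moves the carriage 40 mm.
- knob_centre (a point): Centre of the upright black crank knob on the rim, the part to grip: 22 mm diameter, z = 0.087 to 0.129, this point at 0.110, 48 mm from the wheel axis. Spins freely on its pin, so a gripper may keep its yaw while carrying it round. Turning takes about 3 N here, under 1 N within the play; the wheel stays where it is left. Clockwise from above moves the carriage away from the stop collar.
- handwheel (a joint): Where the wheel stands in the play of its drive: its angle to the dark gear flange under it, rad, clockwise from above positive. +0.35 = play taken up clockwise (the wheel's dog pin bears on a flange lug and drives clockwise), -0.35 = taken up anticlockwise; between, the wheel turns but the carriage does not.
- pointer (a point): Tip of the small dark pointer on the robot's side of the carriage, an aluminium block (62 mm across, 50 mm along the slide, top z = 0.061) on two steel rods behind the wheel. It starts on the far side of the index clip from the stop collar. The carriage resists with about 25 N.
- mark (a point): The mark: centre line (steel line) of the black index clip, 10 mm wide, on the ruler bar in front of the carriage; 2 mm before the pointer's tip when in line. The frame's y axis runs along the slide, positive to the left (seen from the robot), towards the stop collar; the carriage moves in -y when wound clockwise. Not to be shifted.
- carriage_left_face (a point): Centre of the carriage's left end face, which meets the stop screw. 25 mm from the pointer along the slide.
- stop_face (a point): Centre of the stop collar's face towards the carriage: dark steel block 62 x 16 x 26 mm clamped on the rods at the left end. A 10 mm steel stop screw stands 3 to 11 mm out of this face (how far is not measured), and the carriage meets that, 11 to 39 mm beyond the mark. On contact the force at the knob rises within a few mm from the running 3 N; 7 to 11 N is a sure touch, over about 16 N forces it.
- carriage: The carriage (see pointer); its origin is a reference point in the slide base and not on the block.
- stop_collar: The stop collar with its screw (see stop_face); its origin is a reference point and not on the block.
- offcut_centre (a point): Bystander: centre of a reddish wood offcut lying flat, 45 x 85 x 18 mm.
- sanding_block_centre (a point): Bystander: centre of a brown cork sanding block, 62 x 111 x 31 mm.

How it is judged:
By the outcome, as a careful person would: the job done as asked, in the order asked, and still so for the second after the job is handed in, with the robot touching nothing.
It also fails if it takes over 72 s, if anything falls off the work surface, if the arm or the gripper's body presses on something with over 40 N, if the wrist force passes 120 N, or if a joint passes its speed limit or range.

## Working session

There is one attempt and no reset: what is moved stays moved. The work goes in short steps, Python scripts to look and compute and a tool call to move; the robot and the scene stay as the last step left them, time stands still between calls to the robot, and variables do not carry over. Pictures are saved under pics/ and viewed, at most 10 in all, crops included, and the job is handed in when it is done.

Besides the shell and the picture viewer there is one more tool, called after ">>>" as a command line: name --argument value ..., lists and objects as JSON in quotes. arm_command: Moves the arm, as the interface text tells. Shifts and turns lie within -1 to 1; 1 stands for 500 mm of shift or 2 rad of turn. Its arguments: {"type":"object","properties":{"targets":{"type":"array","items":{"type":"object","properties":{"x":{"type":"number","minimum":-1,"maximum":1},"y":{"type":"number","minimum":-1,"maximum":1},"z":{"type":"number","minimum":-1,"maximum":1},"rx":{"type":"number","minimum":-1,"maximum":1},"ry":{"type":"number","minimum":-1,"maximum":1},"rz":{"type":"number","minimum":-1,"maximum":1},"claw":{"type":"number"}}}},"squeeze":{"type":"number"}},"required":["targets"]}

```bash
ls; mkdir -p pics; cat > h.py <<'E'
import numpy as np, cv2
from plant import robot
def snap(cam,name=None):
    c=robot.get_calibration(cam); p,d=robot.read_camera(cam)
    np.savez('/tmp/%s.npz'%cam,p=p,d=d,K=c['intrinsics'],o=c['origin'],R=np.array(c['orientation']))
    if name: cv2.imwrite('pics/'+name,p[:,:,::-1])
    return p,d,c
def load(cam): return np.load('/tmp/%s.npz'%cam)
def ori(R):
    R=np.array(R,float)
    return R if R.shape==(3,3) else cv2.Rodrigues(R)[0]
def ray(s,u,v,fish=False):
    K=s['K']; a=np.array([(u-K[0,2])/K[0,0],(v-K[1,2])/K[1,1]])
    if fish:
        r=np.hypot(*a); k=np.sin(r)/r if r>1e-9 else 1; d=np.array([a[0]*k,a[1]*k,np.cos(r)])
    else: d=np.array([a[0],a[1],1])
    return ori(s['R'])@(d*[1,-1,-1])
def atz(s,u,v,z,fish=False):
    d=ray(s,u,v,fish); o=s['o']; return o+d*(z-o[2])/d[2]
def proj(s,P):
    c=ori(s['R']).T@(np.array(P)-s['o'])*[1,-1,-1]; K=s['K']
    return K[0,0]*c[0]/c[2]+K[0,2],K[1,1]*c[1]/c[2]+K[1,2]
E
python3 - <<'E'
from h import *
for c in('top','scene'):
    p,d,k=snap(c,c+'0.png'); print(c,k)
print(robot.read_state())
E
```

```text
pics
top {'intrinsics': array([[346.64165431,   0.        , 261.29617317],
       [  0.        , 346.64165431, 190.91413853],
       [  0.        ,   0.        ,   1.        ]]), 'origin': array([0.53258816, 0.06865824, 0.93170241]), 'orientation': array([ 0.05599334, -0.07135929, -1.58612425])}
scene {'intrinsics': array([[439.94056912,   0.        , 255.04976606],
       [  0.        , 439.94056912, 194.92050577],
       [  0.        ,   0.        ,   1.        ]]), 'origin': array([-0.12562356,  0.71177364,  0.56301925]), 'orientation': array([ 0.56512251, -1.25879967, -2.02597175])}
{'t': 0.1, 'q': array([-1.25139765e+00,  1.31057879e-01,  1.48916347e+00,  4.36701982e-06,
        1.52301228e+00, -8.54286307e-02]), 'dq': array([-1.36923643e-03, -9.33210411e-04, -2.00410825e-03,  1.04430901e-03,
        1.24705239e-03, -7.22471079e-05]), 'joint_torque': array([ 1.87514983e-03, -5.61342824e+01, -4.93094337e+01,  7.70476414e-02,
        2.90870114e-02, -7.86527903e-05]), 'tool_pos': array([ 0.23614874, -0.55097451,  0.19441276]), 'orientation': array([-3.07585761e+00, -6.31239777e-01,  2.93901254e-04]), 'force': array([-0.21975352, -0.13464826,  0.07252291]), 'wrist_torque': array([-0.02547213, -0.05725454,  0.05459147]), 'gripper_force': 0.0, 'opening': 0.09257987242532148}
```

View pics/top0.png

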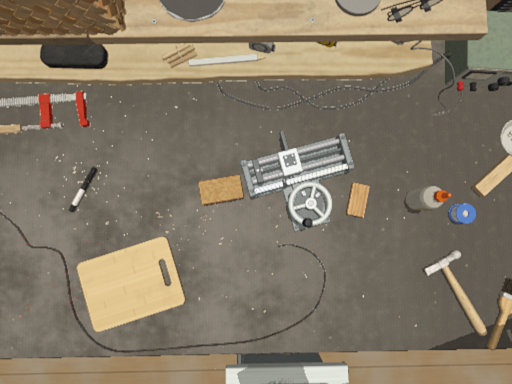

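View pics/scene0.png

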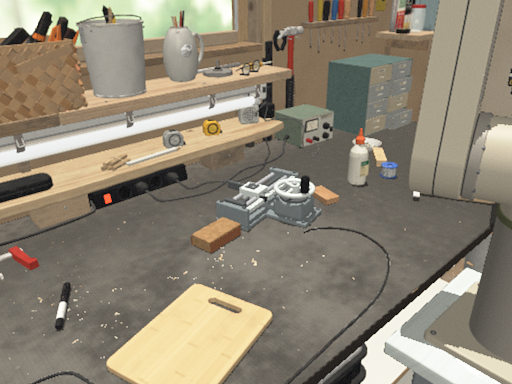

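The top view shows the slide at about (245-352, 135-195), the wheel centred near (309, 203) and its knob near (307, 223). The cork block is at (220, 190) and the offcut at (358, 200). I'll enlarge this area.

```bash
python3 - <<'E'
from h import *
s=load('top'); c=s['p'][125:235,235:365,::-1]
cv2.imwrite('pics/c1.png',cv2.resize(c,None,fx=5.4,fy=5.4,interpolation=cv2.INTER_CUBIC))
E
```

```text
(no output)
```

View pics/c1.png

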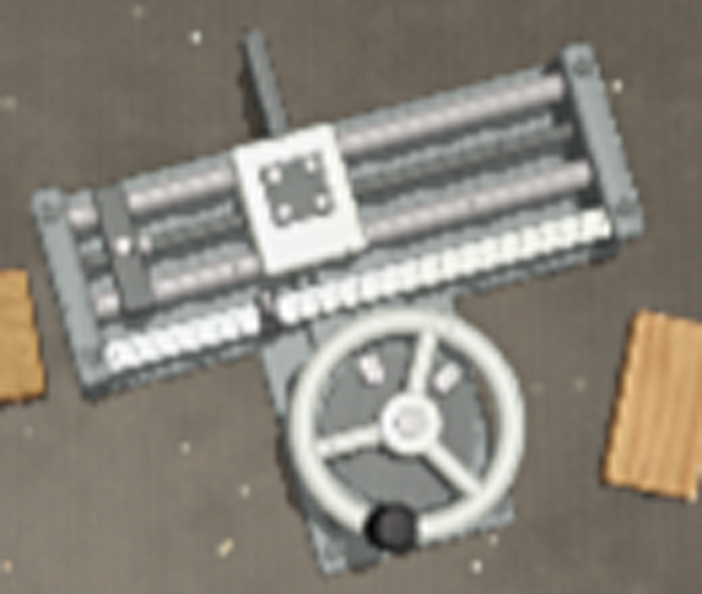

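The enlarged crop shows:
- hub (410, 422), knob top (392, 527)
- clip (270, 312), pointer (308, 277)
- carriage top corners (235, 152), (330, 125), (368, 245), (268, 275)
- collar (125, 248), with its screw tip about (147, 242)

```bash
python3 - <<'E'
from h import *
s=load('top')
f=lambda x,y,z:atz(s,(x+.5)/5.4-.5+235,(y+.5)/5.4-.5+125,z)
hub=f(410,422,.095);rim=f(407,424,.085);kn=f(392,527,.129)
print('hub',hub,rim,'knob',kn,np.hypot(*(kn-hub)[:2]),np.degrees(np.arctan2(*(kn-hub)[1::-1])))
C=[f(*c,.061) for c in((235,152),(330,125),(368,245),(268,275))]
print(np.round(C,4),[round(float(np.linalg.norm(C[i]-C[i-1])),4) for i in range(4)])
a=f(105,355,.03);b=f(608,222,.03);e=(a-b)/np.linalg.norm(a-b);print('slide dir',e,np.degrees(np.arctan2(e[1],e[0])))
rear=(f(75,215,.04)-f(560,85,.04));print(np.degrees(np.arctan2(rear[1],rear[0])))
print('clip',f(270,312,.035),'ptr',f(308,277,.035), (f(270,312,.035)-f(308,277,.035))@e)
st=robot.read_state()
d=s['d'];
for x,y in((392,527),(410,422),(300,200),(270,312),(150,340),(125,260)):
    u=int(235+x/5.4);v=int(125+y/5.4);print(x,y,s['o'][2]-d[v,u])
E
```

```text
hub [ 0.56977317 -0.05862103  0.095     ] [ 0.56933326 -0.0587557   0.085     ] knob [ 0.52347659 -0.04447735  0.129     ] 0.04840885510714871 163.0120045178474
[[ 0.6999  0.0152  0.061 ]
 [ 0.7121 -0.0299  0.061 ]
 [ 0.6547 -0.0464  0.061 ]
 [ 0.6413  0.0009  0.061 ]] [0.0603, 0.0467, 0.0597, 0.0492]
slide dir [-0.24113991  0.97049036  0.        ] 103.95382871012959
104.28036762280875
clip [ 0.62655479 -0.00169479  0.035     ] ptr [ 0.64324771 -0.0204232   0.035     ] 0.02220107399533002
392 527 0.12837163434215149
410 422 0.09346417412944397
300 200 0.053796090938526
270 312 0.05346117243953308
150 340 0.04806069359965881
125 260 0.04983160720058044
```

>>> arm_command --targets '[{"x": 0.04,"y": 0.07},{"x": 0.08,"y": 0.14},{"x": 0.12,"y": 0.21},{"x": 0.16,"y": 0.28},{"x": 0.2,"y": 0.35},{"x": 0.24,"y": 0.42},{"x": 0.28,"y": 0.49},{"x": 0.32,"y": 0.56},{"x": 0.36,"y": 0.63},{"x": 0.4,"y": 0.7}]'

```text
schema error: expected keys x, y, z, rx, ry, rz, claw
```

>>> arm_command --targets '[{"x": 0.04,"y": 0.07},{"x": 0.08,"y": 0.14},{"x": 0.11,"y": 0.2},{"x": 0.14,"y": 0.26},{"x": 0.155,"y": 0.29},{"x": 0.165,"y": 0.305},{"x": 0.172,"y": 0.313},{"x": 0.172,"y": 0.313}]'

```text
schema error: expected keys x, y, z, rx, ry, rz, claw
```

```bash
python3 - <<'E'
from h import *
p,d,k=snap('wrist'); print(k)
s=robot.read_state(); print(s['t'],s['tool_pos'],s['orientation'],s['q'],s['force'])
cv2.imwrite('pics/w1.png',cv2.resize(p[:,:,::-1],None,fx=1.55,fy=1.55,interpolation=cv2.INTER_CUBIC))
E
```

```text
{'intrinsics': array([[297.31863964,   0.        , 256.74554537],
       [  0.        , 297.31863964, 193.7726987 ],
       [  0.        ,   0.        ,   1.        ]]), 'origin': array([ 0.29546116, -0.52524932,  0.38376147]), 'orientation': array([-0.21063718,  0.14146769, -1.15972085])}
0.15 [ 0.23618966 -0.55104363  0.19452455] [-3.07604934e+00 -6.31319052e-01  2.34348619e-04] [-1.25137828e+00  1.31000397e-01  1.48902240e+00  1.82937811e-05
  1.52300405e+00 -8.54348398e-02] [ 0.95917702 -0.0898014  -0.15929887]
```

View pics/w1.png

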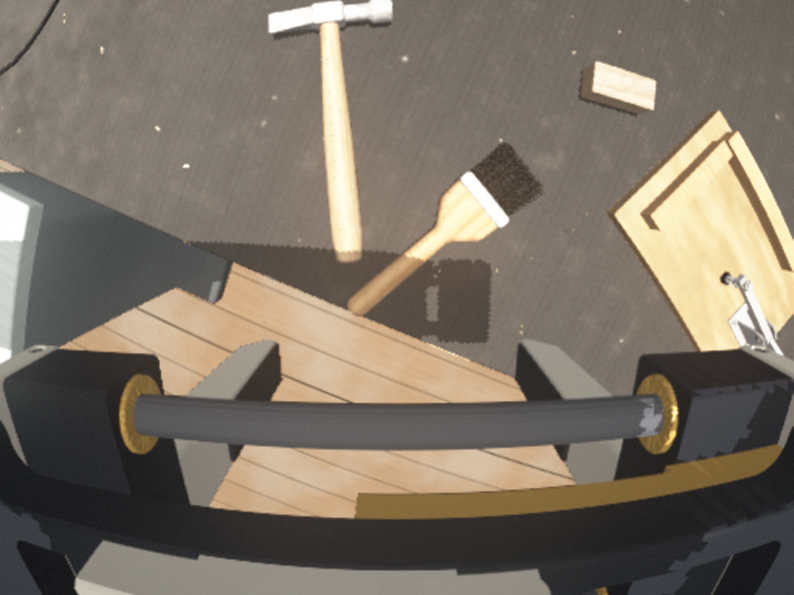

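The wrist picture shows only the bench edge, a hammer and a brush, because the move was refused. Every row needs all seven keys.

>>> arm_command --targets '[{"x": 0.04,"y": 0.07,"z": 0,"rx": 0,"ry": 0,"rz": 0,"claw": 100},{"x": 0.08,"y": 0.14,"z": 0,"rx": 0,"ry": 0,"rz": 0,"claw": 100},{"x": 0.12,"y": 0.21,"z": 0,"rx": 0,"ry": 0,"rz": 0,"claw": 100},{"x": 0.16,"y": 0.28,"z": 0,"rx": 0,"ry": 0,"rz": 0,"claw": 100},{"x": 0.2,"y": 0.35,"z": 0,"rx": 0,"ry": 0,"rz": 0,"claw": 100},{"x": 0.24,"y": 0.42,"z": 0,"rx": 0,"ry": 0,"rz": 0,"claw": 100},{"x": 0.28,"y": 0.49,"z": 0,"rx": 0,"ry": 0,"rz": 0,"claw": 100},{"x": 0.32,"y": 0.56,"z": 0,"rx": 0,"ry": 0,"rz": 0,"claw": 100},{"x": 0.36,"y": 0.63,"z": 0,"rx": 0,"ry": 0,"rz": 0,"claw": 100},{"x": 0.4,"y": 0.7,"z": 0,"rx": 0,"ry": 0,"rz": 0,"claw": 100}]'

```text
t: 0.98
tool_pos: [0.4367, -0.1996, 0.1953]
orientation: [3.077, 0.631, 0.0]
force: [0.4, 0.2, 0.1]
opening: 0.0563
gripper_force: 0.0
```

>>> arm_command --targets '[{"x": 0.04,"y": 0.07,"z": 0,"rx": 0,"ry": 0,"rz": 0,"claw": 100},{"x": 0.08,"y": 0.14,"z": 0,"rx": 0,"ry": 0,"rz": 0,"claw": 100},{"x": 0.11,"y": 0.2,"z": 0,"rx": 0,"ry": 0,"rz": 0,"claw": 100},{"x": 0.14,"y": 0.26,"z": 0,"rx": 0,"ry": 0,"rz": 0,"claw": 100},{"x": 0.155,"y": 0.29,"z": 0,"rx": 0,"ry": 0,"rz": 0,"claw": 100},{"x": 0.165,"y": 0.305,"z": 0,"rx": 0,"ry": 0,"rz": 0,"claw": 100},{"x": 0.172,"y": 0.313,"z": 0,"rx": 0,"ry": 0,"rz": 0,"claw": 100},{"x": 0.172,"y": 0.313,"z": 0,"rx": 0,"ry": 0,"rz": 0,"claw": 100}]'

```text
t: 1.65
tool_pos: [0.5225, -0.0449, 0.1951]
orientation: [-3.077, -0.633, 0.001]
force: [-0.5, 0.2, -0.0]
opening: 0.0567
gripper_force: 0.0
```

```bash
python3 - <<'E'
from h import *
p,d,k=snap('wrist'); print(k)
s=robot.read_state(); print(s['t'],s['tool_pos'],s['orientation'],s['q'],s['force'],s['opening'])
cv2.imwrite('pics/w2.png',cv2.resize(p[:,:,::-1],None,fx=1.55,fy=1.55,interpolation=cv2.INTER_CUBIC))
E
```

```text
{'intrinsics': array([[297.31863964,   0.        , 256.74554537],
       [  0.        , 297.31863964, 193.7726987 ],
       [  0.        ,   0.        ,   1.        ]]), 'origin': array([ 0.58175368, -0.01882065,  0.38440157]), 'orientation': array([-0.21208027,  0.14036688, -1.15923021])}
1.7 [ 0.52214219 -0.04559946  0.19510882] [ 3.07732040e+00  6.31345437e-01 -1.02151134e-03] [-1.84638547e-01 -7.48279148e-02  1.69766218e+00 -4.08922627e-04
  1.51929425e+00  9.81473174e-01] [ 0.02956193 -0.40638105 -0.32472265] 0.0566851898671752
```

View pics/w2.png

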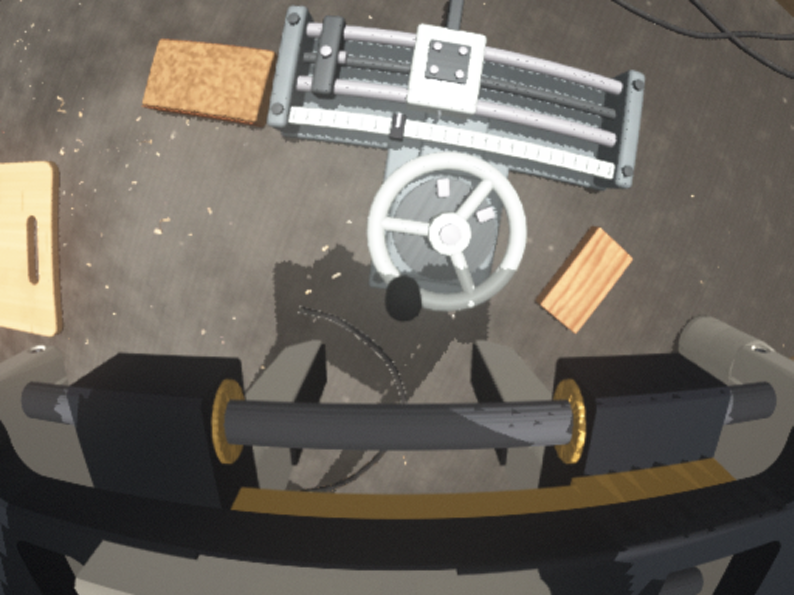

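The wrist view shows the hub at (449, 233), the knob top at (402, 298), the clip at (398, 124), the carriage at (447, 68) and the stop screw tip near (346, 57).

```bash
python3 - <<'E'
from h import *
s=load('wrist')
f=lambda x,y,z:atz(s,(x+.5)/1.55-.5,(y+.5)/1.55-.5,z,True)
print('hub',f(449,233,.095),'rim',f(447,231,.085),'knobtop',f(402,300,.129),'clip',f(398,124,.053))
L=f(413,66,.045);S=f(346,57,.045);F=f(340,56,.045)
print('gap to screw',np.linalg.norm((L-S)[:2]),np.linalg.norm((L-F)[:2]))
p=s['p'][30:200,190:345,::-1];cv2.imwrite('pics/w2c.png',cv2.resize(p,None,fx=3.5,fy=3.5,interpolation=cv2.INTER_CUBIC))
E
```

```text
hub [ 0.56956086 -0.05875928  0.095     ] rim [ 0.56980824 -0.05839959  0.085     ] knobtop [ 0.52539965 -0.04522193  0.129     ] clip [6.25474763e-01 3.14464623e-04 5.30000000e-02]
gap to screw 0.049885259152327235 0.054461527302821014
```

View pics/w2c.png

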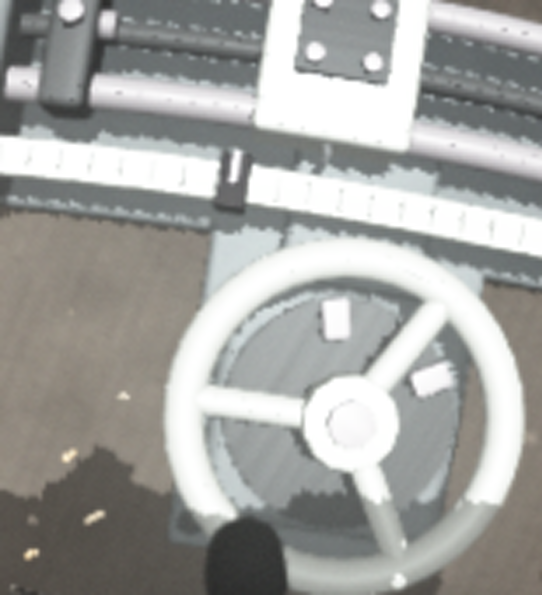

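>>> arm_command --targets '[{"x": 0.003,"y": 0.002,"z": -0.05,"rx": 0,"ry": 0,"rz": 0,"claw": 100},{"x": 0.003,"y": 0.002,"z": -0.1,"rx": 0,"ry": 0,"rz": 0,"claw": 100},{"x": 0.003,"y": 0.002,"z": -0.14,"rx": 0,"ry": 0,"rz": 0,"claw": 100},{"x": 0.003,"y": 0.002,"z": -0.16,"rx": 0,"ry": 0,"rz": 0,"claw": 100},{"x": 0.003,"y": 0.002,"z": -0.17,"rx": 0,"ry": 0,"rz": 0,"claw": 100},{"x": 0.003,"y": 0.002,"z": -0.174,"rx": 0,"ry": 0,"rz": 0,"claw": 100},{"x": 0.003,"y": 0.002,"z": -0.174,"rx": 0,"ry": 0,"rz": 0,"claw": 100}]' --squeeze 25

```text
t: 2.28
tool_pos: [0.5241, -0.0446, 0.109]
orientation: [3.077, 0.63, 0.001]
force: [-0.5, 0.3, -0.0]
opening: 0.0563
gripper_force: 0.0
```

>>> arm_command --targets '[{"x": 0,"y": 0,"z": 0,"rx": 0,"ry": 0,"rz": 0,"claw": 150},{"x": 0,"y": 0,"z": 0,"rx": 0,"ry": 0,"rz": 0,"claw": 180},{"x": 0,"y": 0,"z": 0,"rx": 0,"ry": 0,"rz": 0,"claw": 215},{"x": 0,"y": 0,"z": 0,"rx": 0,"ry": 0,"rz": 0,"claw": 255},{"x": 0,"y": 0,"z": 0,"rx": 0,"ry": 0,"rz": 0,"claw": 255},{"x": 0,"y": 0,"z": 0,"rx": 0,"ry": 0,"rz": 0,"claw": 255},{"x": 0,"y": 0,"z": 0,"rx": 0,"ry": 0,"rz": 0,"claw": 255},{"x": 0,"y": 0,"z": 0,"rx": 0,"ry": 0,"rz": 0,"claw": 255}]' --squeeze 25

```text
t: 2.95
tool_pos: [0.5238, -0.044, 0.1083]
orientation: [3.077, 0.632, -0.0]
force: [-1.0, 0.4, -0.4]
opening: 0.0075
gripper_force: 0.0
```

```bash
cat > rows.py <<'E'
# rows.py start_deg(angle of commanded knob) step_deg n  -> row shifts relative to start
import sys,numpy as np
a,st,n=map(float,sys.argv[1:4]);R=48
P=lambda t:np.array([np.cos(np.radians(t)),np.sin(np.radians(t))])*R
for i in range(1,int(n)+1): print('%g: %.4f %.4f'%(a+st*i,*((P(a+st*i)-P(a))/500)))
E
cat > st.py <<'E'
# state: knob angle, tangential (ACW+) and radial force
from plant import robot
import numpy as np
s=robot.read_state();c=np.array([.5696,-.0587]);r=s['tool_pos'][:2]-c;f=s['force']
u=r/np.hypot(*r);t=np.array([-u[1],u[0]])
print('t %.2f ang %.2f r %.2f z %.4f  F_tan %.2f F_rad %.2f Fz %.2f open %.4f grip %.1f'%(s['t'],np.degrees(np.arctan2(r[1],r[0]))%360,1e3*np.hypot(*r),s['tool_pos'][2],f[:2]@t,f[:2]@u,f[2],s['opening'],s['gripper_force']))
E
python3 st.py; python3 rows.py 163 10 10
```

```text
t 2.95 ang 162.16 r 48.11 z 0.1083  F_tan -0.07 F_rad 1.05 Fz -0.42 open 0.0075 grip 0.0
173: -0.0035 -0.0164
183: -0.0041 -0.0331
193: -0.0017 -0.0497
203: 0.0034 -0.0656
213: 0.0113 -0.0804
223: 0.0216 -0.0935
233: 0.0340 -0.1047
243: 0.0482 -0.1136
253: 0.0637 -0.1199
263: 0.0801 -0.1234
```

```bash
python3 - <<'E'
from h import *
p,d,k=snap('wrist'); c=p[100:384,130:400,::-1]
p2,d2,k2=snap('scene'); c2=p2[150:240,220:340,::-1]
a=cv2.resize(c,None,fx=1.9,fy=1.9,interpolation=cv2.INTER_CUBIC)[:520]
b=cv2.resize(c2,(283,212),interpolation=cv2.INTER_CUBIC)
o=np.zeros((max(a.shape[0],b.shape[0]),a.shape[1]+b.shape[1],3),np.uint8);o[:a.shape[0],:a.shape[1]]=a;o[:b.shape[0],a.shape[1]:]=b
cv2.imwrite('pics/w3.png',o);print(o.shape)
E
python3 st.py
```

```text
(520, 796, 3)
t 3.05 ang 162.17 r 48.13 z 0.1083  F_tan -0.05 F_rad -0.41 Fz -0.61 open 0.0021 grip 0.0
```

View pics/w3.png

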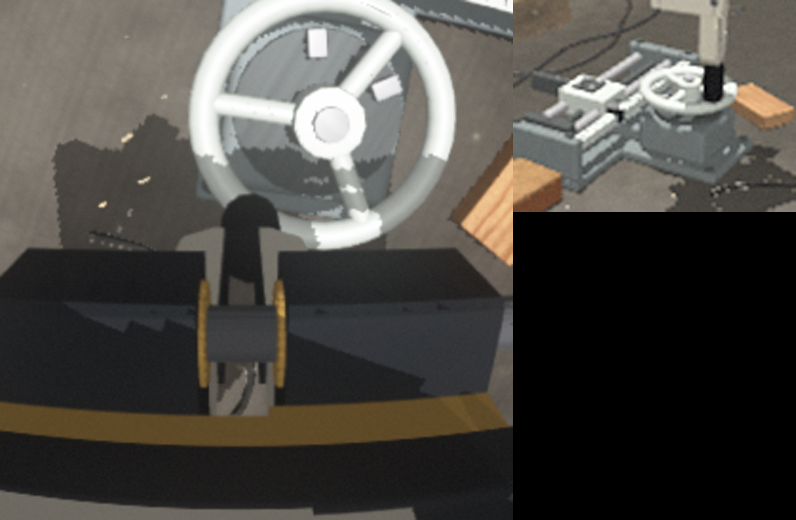

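```bash
python3 - <<'E'
from h import *
s=load('wrist')
f=lambda x,y,z:atz(s,(x+.5)/1.9-.5+130,(y+.5)/1.9-.5+100,z,True)
print('knobtop',f(250,218,.129),'hub',f(331,124,.095))
def pf(P):
    c=ori(s['R']).T@(np.array(P)-s['o'])*[1,-1,-1];th=np.arctan2(np.hypot(c[0],c[1]),c[2]);K=s['K'];a=c[:2]/np.hypot(c[0],c[1])*th*K[0,0]
    return ((a+K[:2,2])-[130,100])*1.9
st=robot.read_state();T=st['tool_pos'];R=ori(st['orientation'])
for dz in(.014,0,-.02,-.05): print(dz,pf(T+R@[0,0,dz]),T+R@[0,0,dz])
print(pf([.5237,-.0447,.129]))
u,v=int(130+250/1.9),int(100+218/1.9);print('depth',s['d'][v-6:v+30:3,u])
d=ray(s,u,v,True);c=ori(s['R']).T@d;d=d/-c[2]
print(s['o']+d*s['d'][v,u])
for y in range(200,420,20):
  v=int(100+y/1.9);r=ray(s,u,v,True);c=ori(s['R']).T@r;print(y,s['o']+r/-c[2]*s['d'][v,u])
E
```

```text
knobtop [ 0.53449232 -0.04164367  0.129     ] hub [ 0.56920454 -0.05939595  0.095     ]
0.014 [242.56671635 216.68869966] [ 0.523779   -0.04396311  0.09428605]
0 [242.67069664 228.66592328] [ 0.52378086 -0.04396373  0.10828605]
-0.02 [242.84460746 248.80865489] [ 0.52378352 -0.04396462  0.12828605]
-0.05 [243.18106319 288.18134189] [ 0.52378751 -0.04396595  0.15828605]
[244.8643765  250.67400492]
depth [0.19806226 0.1915601  0.18427213 0.18179177 0.17908233 0.17893645
 0.1786067  0.17865625 0.1802983  0.17967595 0.1798484  0.18024442]
[ 0.53259682 -0.0423498   0.12166309]
200 [ 0.53264518 -0.04262874  0.10103391]
220 [ 0.53247348 -0.04237952  0.12330299]
240 [ 0.52766259 -0.04438708  0.12880084]
260 [ 0.52153017 -0.04705578  0.12836044]
280 [ 0.51510067 -0.04983736  0.12922033]
300 [ 4.51659585e-01 -7.92435832e-02 -3.68466054e-04]
320 [ 0.55106984 -0.032761    0.23158181]
340 [ 0.54962171 -0.03335998  0.233906  ]
360 [ 0.54644779 -0.03474902  0.23350745]
380 [ 0.40316294 -0.10027995  0.00683657]
400 [ 3.85202143e-01 -1.08211525e-01  8.20109084e-06]
```

```bash
python3 - <<'E'
from h import *
p,d,k=snap('wrist');s=load('wrist')
st=robot.read_state();T=st['tool_pos'];R=ori(st['orientation'])
for v in(228,238,246,255,270):
  print('v',v)
  for u in range(232,286,3):
    r=ray(s,u,v,True);c=ori(s['R']).T@r;P=s['o']+r/-c[2]*s['d'][v,u];q=1e3*(R.T@(P-T));print(u,np.round(q,1),p[v,u])
E
python3 st.py
```

```text
v 228
232 [  8.6 -14.1 -38.2] [115 113 105]
235 [  8.8 -12.4 -38.7] [116 112 104]
238 [  8.5 -10.8 -37.9] [116 111 104]
241 [  8.5  -9.2 -37.7] [115 112 103]
244 [  8.7  -7.5 -38.5] [116 112 104]
247 [  8.9  -5.9 -38.7] [116 113 104]
250 [  8.4  -4.3 -37.4] [117 111 104]
253 [  6.9  -2.7 -33.4] [57 55 54]
256 [  2.4  -1.1 -21.3] [34 34 33]
259 [  7.1   0.6 -34. ] [36 35 35]
262 [  8.4   2.2 -37.5] [110 107 100]
265 [  9.1   3.8 -39.3] [117 113 105]
268 [  8.5   5.5 -37.8] [117 114 106]
271 [  8.4   7.1 -37.6] [120 117 108]
274 [  8.8   8.7 -38.5] [118 115 107]
277 [  8.9  10.3 -38.8] [118 114 107]
280 [  8.5  12.  -38. ] [120 117 109]
283 [  8.4  13.7 -37.6] [119 116 107]
v 238
232 [  35.3   -7.1 -117.6] [31 31 32]
235 [  35.1   -6.3 -117.1] [30 32 32]
238 [  35.3   -5.5 -117.6] [32 31 33]
241 [  35.3   -4.7 -117.5] [32 30 31]
244 [  35.    -4.  -116.9] [34 33 34]
247 [  35.    -3.2 -116.8] [34 32 33]
250 [  8.2  -4.  -51.4] [114 111 100]
253 [  7.2  -2.5 -48.9] [42 41 39]
256 [ -4.1  -1.1 -21.3] [32 32 30]
259 [  7.    0.5 -48.5] [30 29 29]
262 [  8.5   2.  -52.1] [103  99  91]
265 
[... 1728 characters left out ...]
.7 -131.3] [33 34 34]
241 [  33.3   -4.1 -131.3] [34 35 34]
244 [  33.4   -3.4 -131.6] [35 36 36]
247 [  31.5   -2.9 -128.1] [103  81  45]
250 [  30.3   -2.2 -125.8] [102  81  47]
253 [  29.4   -1.5 -124.2] [58 57 58]
256 [  29.1   -0.8 -123.7] [59 57 58]
259 [ 2.970e+01 -1.000e-01 -1.247e+02] [60 61 61]
262 [  29.2    0.7 -123.8] [64 61 59]
265 [  30.7    1.3 -126.6] [136 107  58]
268 [  33.     1.9 -130.9] [47 47 47]
271 [  33.8    2.5 -132.3] [51 52 55]
274 [  33.3    3.2 -131.4] [55 56 60]
277 [  33.2    3.9 -131.2] [54 57 60]
280 [  33.5    4.5 -131.9] [54 56 59]
283 [  33.5    5.1 -131.8] [55 57 60]
t 3.10 ang 162.18 r 48.14 z 0.1083  F_tan 0.26 F_rad -0.16 Fz 0.48 open 0.0007 grip 0.0
```

```bash
python3 - <<'E'
from h import *
s=load('wrist')
st=robot.read_state();T=st['tool_pos'];R=ori(st['orientation'])
for u in(232,238,244,268,276):
  print('u',u)
  for v in range(206,236,2):
    r=ray(s,u,v,True);c=ori(s['R']).T@r;P=s['o']+r/-c[2]*s['d'][v,u];q=1e3*(R.T@(P-T));print(v,np.round(q,1),np.round(P[2],3),s['p'][v,u])
E
```

```text
u 232
206 [-21.1 -26.5 107.9] 0.0 [74 72 67]
208 [-23.7 -26.7 109.4] -0.001 [73 70 66]
210 [-25.7 -26.6 108.6] -0.0 [74 72 66]
212 [-28.  -26.7 108.9] -0.001 [73 70 65]
214 [-30.1 -26.7 108.5] -0.0 [76 72 67]
216 [-32.  -26.7 107.6] 0.001 [78 74 69]
218 [-34.5 -26.8 108.3] -0.0 [74 71 65]
220 [-36.7 -26.9 108.5] -0.0 [74 70 65]
222 [-38.8 -26.9 107.9] 0.0 [68 67 60]
224 [  8.8 -14.5 -32.2] 0.141 [98 95 89]
226 [  8.7 -14.3 -35.2] 0.143 [115 112 103]
228 [  8.6 -14.1 -38.2] 0.147 [115 113 105]
230 [  8.4 -13.9 -40.7] 0.149 [115 113 104]
232 [  34.5   -7.6 -111.4] 0.22 [56 55 52]
234 [  34.9   -7.4 -113.8] 0.222 [29 30 30]
u 238
206 [-21.2 -20.2 108.2] 0.0 [77 74 70]
208 [-23.4 -20.3 108.3] 0.0 [76 73 67]
210 [-25.5 -20.3 107.9] 0.0 [76 73 68]
212 [-27.9 -20.4 108.7] -0.0 [75 72 67]
214 [-29.9 -20.4 108.1] 0.0 [73 71 66]
216 [-32.1 -20.4 108. ] 0.0 [78 74 71]
218 [-34.5 -20.5 108.7] -0.0 [75 72 67]
220 [-36.8 -20.5 108.8] -0.001 [76 72 67]
222 [  8.8 -11.4 -28.8] 0.137 [92 89 82]
224 [  9.1 -11.1 -33. ] 0.141 [117 111 104]
226 [  8.4 -11.  -34.3] 0.143 [116 113 105]
228 [  8.5 -10.8 -3
[... 1351 characters left out ...]
 ] 0.221 [64 61 62]
234 [  35.3    2.4 -114.8] 0.223 [41 41 42]
u 276
206 [-17.8  18.6  96.5] 0.012 [ 97 104 102]
208 [-19.9  18.7  96.7] 0.012 [ 96 101 102]
210 [-22.4  18.8  97.7] 0.011 [82 84 84]
212 [-2.7 14.1 27.5] 0.081 [112 115 111]
214 [-3.7 14.  25.8] 0.082 [90 93 90]
216 [ 2.3 12.4  2.3] 0.106 [74 75 74]
218 [ 2.5 12.1 -2.5] 0.111 [55 56 54]
220 [  64.7   -0.6 -189.4] 0.298 [46 47 47]
222 [  3.7  11.4 -14.1] 0.122 [66 65 63]
224 [  8.6  10.2 -31.7] 0.14 [119 115 106]
226 [  8.6  10.  -34.8] 0.143 [119 116 108]
228 [  8.3   9.9 -37.3] 0.146 [120 117 108]
230 [  9.    9.5 -42.2] 0.15 [117 116 106]
232 [  35.3    4.7 -113.3] 0.222 [64 63 61]
234 [  35.2    4.6 -114.6] 0.223 [41 41 42]
```

The picture and depth explain the miss: the knob (top z 0.129) stands centred under the fingers. The rendered fingertips end at z≈0.133 with the TCP at 0.108, so the real fingers are about 39 mm shorter than stated. Laterally they line up. I'll reopen the gripper, go 36 mm lower and watch Fz.

>>> arm_command --targets '[{"x": 0,"y": 0,"z": 0.01,"rx": 0,"ry": 0,"rz": 0,"claw": 100},{"x": 0,"y": 0,"z": 0.01,"rx": 0,"ry": 0,"rz": 0,"claw": 100},{"x": 0,"y": 0,"z": 0.01,"rx": 0,"ry": 0,"rz": 0,"claw": 100},{"x": 0,"y": 0,"z": 0.01,"rx": 0,"ry": 0,"rz": 0,"claw": 100},{"x": 0,"y": 0,"z": 0.01,"rx": 0,"ry": 0,"rz": 0,"claw": 100},{"x": 0,"y": 0,"z": 0.01,"rx": 0,"ry": 0,"rz": 0,"claw": 100}]' --squeeze 25

```text
t: 3.6
tool_pos: [0.5237, -0.044, 0.1133]
orientation: [-3.077, -0.632, 0.0]
force: [-0.6, 0.2, -1.0]
opening: 0.0359
gripper_force: 0.0
```

>>> arm_command --targets '[{"x": 0,"y": 0,"z": -0.015,"rx": 0,"ry": 0,"rz": 0,"claw": 100},{"x": 0,"y": 0,"z": -0.03,"rx": 0,"ry": 0,"rz": 0,"claw": 100},{"x": 0,"y": 0,"z": -0.045,"rx": 0,"ry": 0,"rz": 0,"claw": 100},{"x": 0,"y": 0,"z": -0.06,"rx": 0,"ry": 0,"rz": 0,"claw": 100},{"x": 0,"y": 0,"z": -0.07,"rx": 0,"ry": 0,"rz": 0,"claw": 100},{"x": 0,"y": 0,"z": -0.078,"rx": 0,"ry": 0,"rz": 0,"claw": 100},{"x": 0,"y": 0,"z": -0.082,"rx": 0,"ry": 0,"rz": 0,"claw": 100},{"x": 0,"y": 0,"z": -0.082,"rx": 0,"ry": 0,"rz": 0,"claw": 100}]'

```text
t: 4.27
tool_pos: [0.5234, -0.044, 0.0717]
orientation: [-3.077, -0.631, 0.001]
force: [-0.4, 0.1, 0.8]
opening: 0.0565
gripper_force: 0.0
```

>>> arm_command --targets '[{"x": 0,"y": 0,"z": 0,"rx": 0,"ry": 0,"rz": 0,"claw": 150},{"x": 0,"y": 0,"z": 0,"rx": 0,"ry": 0,"rz": 0,"claw": 180},{"x": 0,"y": 0,"z": 0,"rx": 0,"ry": 0,"rz": 0,"claw": 215},{"x": 0,"y": 0,"z": 0,"rx": 0,"ry": 0,"rz": 0,"claw": 255},{"x": 0,"y": 0,"z": 0,"rx": 0,"ry": 0,"rz": 0,"claw": 255},{"x": 0,"y": 0,"z": 0,"rx": 0,"ry": 0,"rz": 0,"claw": 255},{"x": 0,"y": 0,"z": 0,"rx": 0,"ry": 0,"rz": 0,"claw": 255},{"x": 0,"y": 0,"z": 0,"rx": 0,"ry": 0,"rz": 0,"claw": 255}]'

```text
t: 4.93
tool_pos: [0.5241, -0.0441, 0.0726]
orientation: [3.077, 0.631, 0.001]
force: [0.4, -1.0, 0.8]
opening: 0.021
gripper_force: 25.0
```

```bash
python3 st.py
```

```text
t 4.93 ang 162.20 r 47.77 z 0.0726  F_tan 0.83 F_rad -0.67 Fz 0.80 open 0.0210 grip 25.0
```

Gripped: opening 21 mm, grip 25 N. Now I'll wind anticlockwise.

>>> arm_command --targets '[{"x": -0.0035,"y": -0.0164,"z": 0,"rx": 0,"ry": 0,"rz": 0,"claw": 255},{"x": -0.0041,"y": -0.0331,"z": 0,"rx": 0,"ry": 0,"rz": 0,"claw": 255},{"x": -0.0017,"y": -0.0497,"z": 0,"rx": 0,"ry": 0,"rz": 0,"claw": 255},{"x": 0.0034,"y": -0.0656,"z": 0,"rx": 0,"ry": 0,"rz": 0,"claw": 255},{"x": 0.0113,"y": -0.0804,"z": 0,"rx": 0,"ry": 0,"rz": 0,"claw": 255},{"x": 0.0216,"y": -0.0935,"z": 0,"rx": 0,"ry": 0,"rz": 0,"claw": 255},{"x": 0.034,"y": -0.1047,"z": 0,"rx": 0,"ry": 0,"rz": 0,"claw": 255},{"x": 0.0482,"y": -0.1136,"z": 0,"rx": 0,"ry": 0,"rz": 0,"claw": 255},{"x": 0.0637,"y": -0.1199,"z": 0,"rx": 0,"ry": 0,"rz": 0,"claw": 255},{"x": 0.0801,"y": -0.1234,"z": 0,"rx": 0,"ry": 0,"rz": 0,"claw": 255}]'

```text
t: 5.77
tool_pos: [0.5634, -0.1082, 0.0726]
orientation: [3.077, 0.629, -0.002]
force: [-2.8, -2.3, 4.5]
opening: 0.0212
gripper_force: 25.0
```

```bash
python3 st.py; python3 rows.py 263 10 10; python3 rows.py 3 10 10
```

```text
t 5.77 ang 262.84 r 49.86 z 0.0726  F_tan -2.51 F_rad 2.65 Fz 4.52 open 0.0212 grip 25.0
273: 0.0167 -0.0006
283: 0.0333 0.0017
293: 0.0492 0.0069
303: 0.0640 0.0148
313: 0.0772 0.0251
323: 0.0884 0.0375
333: 0.0972 0.0517
343: 0.1035 0.0672
353: 0.1070 0.0836
363: 0.1076 0.1003
13: -0.0023 0.0166
23: -0.0075 0.0325
33: -0.0154 0.0473
43: -0.0257 0.0604
53: -0.0381 0.0716
63: -0.0523 0.0805
73: -0.0678 0.0868
83: -0.0842 0.0903
93: -0.1009 0.0908
103: -0.1175 0.0885
```

>>> arm_command --targets '[{"x": 0.0167,"y": -0.0006,"z": 0,"rx": 0,"ry": 0,"rz": 0,"claw": 255},{"x": 0.0333,"y": 0.0017,"z": 0,"rx": 0,"ry": 0,"rz": 0,"claw": 255},{"x": 0.0492,"y": 0.0069,"z": 0,"rx": 0,"ry": 0,"rz": 0,"claw": 255},{"x": 0.064,"y": 0.0148,"z": 0,"rx": 0,"ry": 0,"rz": 0,"claw": 255},{"x": 0.0772,"y": 0.0251,"z": 0,"rx": 0,"ry": 0,"rz": 0,"claw": 255},{"x": 0.0884,"y": 0.0375,"z": 0,"rx": 0,"ry": 0,"rz": 0,"claw": 255},{"x": 0.0972,"y": 0.0517,"z": 0,"rx": 0,"ry": 0,"rz": 0,"claw": 255},{"x": 0.1035,"y": 0.0672,"z": 0,"rx": 0,"ry": 0,"rz": 0,"claw": 255},{"x": 0.107,"y": 0.0836,"z": 0,"rx": 0,"ry": 0,"rz": 0,"claw": 255},{"x": 0.1076,"y": 0.1003,"z": 0,"rx": 0,"ry": 0,"rz": 0,"claw": 255}]'

```text
t: 6.6
tool_pos: [0.6173, -0.0546, 0.0723]
orientation: [-3.077, -0.632, 0.002]
force: [-5.9, -3.8, 5.3]
opening: 0.0211
gripper_force: 25.0
```

```bash
python3 st.py; cat > meas.py <<'E'
from h import *
# scene+wrist frames kept for measuring; prints carriage/clip gap along slide from wrist depth: carriage top blob
import sys
p,d,k=snap('wrist',sys.argv[1] if len(sys.argv)>1 else None); s=load('wrist')
v,u=np.mgrid[0:384,0:512];K=s['K'];a=np.stack([(u-K[0,2])/K[0,0],(v-K[1,2])/K[1,1]],-1);r=np.linalg.norm(a,axis=-1)+1e-9
dd=np.concatenate([a*(np.tan(r)/r)[...,None],np.ones(r.shape+(1,))],-1)*[1,-1,-1]
P=s['o']+(dd*d[...,None])@ori(s['R']).T
e=np.array([-.2436,.9699]);n=np.array([.9699,.2436]);o=np.array([.5696,-.0587])
A=(P[...,:2]-o)@e*1e3;B=(P[...,:2]-o)@n*1e3;Z=P[...,2]*1e3
np.savez('/tmp/abz.npz',A=A,B=B,Z=Z)
m=(abs(Z-61)<2.5)&(B>65)&(B<150)&(d>0)
print('top pts',m.sum(),'A range',np.percentile(A[m],[1,99]),'B',np.percentile(B[m],[1,99]))
E
python3 meas.py w4.png
```

```text
t 6.60 ang 4.94 r 47.86 z 0.0723  F_tan -3.24 F_rad -6.18 Fz 5.32 open 0.0211 grip 25.0
top pts 6936 A range [-135.08619996  135.15465802] B [ 68.07776186 147.89081778]
```

```bash
cat >> meas.py <<'E'
m&=abs(A)<112
q=m&(B>85)&(B<140)
h,b=np.histogram(A[q],np.arange(-112,114,4));print([(int(x),int(c)) for x,c in zip(b,h) if c>5])
# per-row edges of carriage block
q&=p.min(-1)>170
print('n',q.sum(),'A mid-range',np.percentile(A[q],[.5,2,50,98,99.5]))
# collar side, heights
c=(abs(Z-50)<3)&(A>30)&(A<112)&(B>70)&(B<145);h,b=np.histogram(A[c],np.arange(30,113,3));print('z50',[(int(x),int(k)) for x,k in zip(b,h)])
# clip: dark pixels at ruler
c=(Z>44)&(Z<58)&(B>48)&(B<72)&(A>-60)&(A<110)&(p.max(-1)<75);print('clip',c.sum(),np.percentile(A[c],[2,50,98]) if c.any() else '')
E
python3 meas.py
```

```text
top pts 6890 A range [-135.03743262  134.85129975] B [ 67.94778253 147.72336495]
[(8, 48), (12, 483), (16, 478), (20, 359), (24, 258), (28, 253), (32, 274), (36, 288), (40, 268), (44, 233), (48, 269), (52, 446), (56, 406), (60, 42), (96, 31), (100, 39), (104, 22)]
n 4146 A mid-range [ 11.68639621  12.29242853  34.9614154   60.12952773 102.9326295 ]
z50 [(30, 16), (33, 21), (36, 19), (39, 0), (42, 1), (45, 0), (48, 12), (51, 16), (54, 19), (57, 19), (60, 20), (63, 60), (66, 83), (69, 72), (72, 80), (75, 78), (78, 75), (81, 77), (84, 75), (87, 109), (90, 115), (93, 260), (96, 14), (99, 14), (102, 14), (105, 11), (108, 14)]
clip 0
```

The carriage is now about 30 mm from the stop screw and has moved 20 mm as expected. The radial force suggests my wheel centre is about 1 mm off, so I'll bias the path by −1 mm in x and −0.5 mm in y.

>>> arm_command --targets '[{"x": -0.0033,"y": 0.0163,"z": 0,"rx": 0,"ry": 0,"rz": 0,"claw": 255},{"x": -0.0095,"y": 0.032,"z": 0,"rx": 0,"ry": 0,"rz": 0,"claw": 255},{"x": -0.0174,"y": 0.0465,"z": 0,"rx": 0,"ry": 0,"rz": 0,"claw": 255},{"x": -0.0277,"y": 0.0594,"z": 0,"rx": 0,"ry": 0,"rz": 0,"claw": 255},{"x": -0.0401,"y": 0.0706,"z": 0,"rx": 0,"ry": 0,"rz": 0,"claw": 255},{"x": -0.0543,"y": 0.0795,"z": 0,"rx": 0,"ry": 0,"rz": 0,"claw": 255},{"x": -0.0698,"y": 0.0858,"z": 0,"rx": 0,"ry": 0,"rz": 0,"claw": 255},{"x": -0.0862,"y": 0.0893,"z": 0,"rx": 0,"ry": 0,"rz": 0,"claw": 255},{"x": -0.1029,"y": 0.0898,"z": 0,"rx": 0,"ry": 0,"rz": 0,"claw": 255},{"x": -0.1195,"y": 0.0875,"z": 0,"rx": 0,"ry": 0,"rz": 0,"claw": 255}]'

```text
t: 7.53
tool_pos: [0.5587, -0.0133, 0.0725]
orientation: [3.073, 0.631, 0.003]
force: [6.4, -15.6, -3.4]
opening: 0.0214
gripper_force: 25.0
```

```bash
python3 st.py; python3 rows.py 103 10 7;  python3 meas.py | tail -4
```

```text
t 7.53 ang 103.56 r 46.71 z 0.0725  F_tan -2.51 F_rad -16.68 Fz -3.40 open 0.0214 grip 25.0
113: -0.0159 -0.0052
123: -0.0307 -0.0130
133: -0.0439 -0.0233
143: -0.0551 -0.0358
153: -0.0639 -0.0500
163: -0.0702 -0.0655
173: -0.0737 -0.0818
[(20, 205), (24, 432), (28, 410), (32, 263), (36, 233), (40, 263), (44, 258), (48, 271), (52, 260), (56, 254), (60, 406), (64, 445), (68, 331), (96, 19), (100, 54), (104, 24)]
n 3642 A mid-range [ 22.11651486  22.79764848  47.544406    70.70084651 103.53914118]
z50 [(30, 20), (33, 20), (36, 17), (39, 3), (42, 5), (45, 7), (48, 17), (51, 19), (54, 21), (57, 21), (60, 14), (63, 18), (66, 17), (69, 14), (72, 80), (75, 85), (78, 76), (81, 78), (84, 72), (87, 91), (90, 124), (93, 171), (96, 17), (99, 16), (102, 18), (105, 14), (108, 12)]
clip 11 [42.69947582 48.11843394 48.69913101]
```

>>> arm_command --targets '[{"x": -0.0159,"y": -0.0077,"z": 0,"rx": 0,"ry": 0,"rz": 0,"claw": 255},{"x": -0.0307,"y": -0.0175,"z": 0,"rx": 0,"ry": 0,"rz": 0,"claw": 255},{"x": -0.0439,"y": -0.0278,"z": 0,"rx": 0,"ry": 0,"rz": 0,"claw": 255},{"x": -0.0551,"y": -0.0403,"z": 0,"rx": 0,"ry": 0,"rz": 0,"claw": 255},{"x": -0.0639,"y": -0.0545,"z": 0,"rx": 0,"ry": 0,"rz": 0,"claw": 255},{"x": -0.0702,"y": -0.07,"z": 0,"rx": 0,"ry": 0,"rz": 0,"claw": 255},{"x": -0.0737,"y": -0.0863,"z": 0,"rx": 0,"ry": 0,"rz": 0,"claw": 255}]'

```text
t: 8.17
tool_pos: [0.5217, -0.0531, 0.0725]
orientation: [-3.075, -0.633, -0.004]
force: [5.2, 3.2, 1.6]
opening: 0.0214
gripper_force: 25.0
```

```bash
sed -i 's/c=np.array(.*;r=/c=np.array([.5686,-.0615]);r=/' st.py; python3 st.py; python3 rows.py 173 8 9;  python3 meas.py w5.png| tail -4; python3 st.py
```

```text
t 8.17 ang 169.86 r 47.65 z 0.0725  F_tan -4.08 F_rad -4.54 Fz 1.58 open 0.0214 grip 25.0
181: -0.0007 -0.0134
189: 0.0005 -0.0267
197: 0.0035 -0.0398
205: 0.0083 -0.0523
213: 0.0148 -0.0640
221: 0.0228 -0.0747
229: 0.0323 -0.0842
237: 0.0430 -0.0922
245: 0.0547 -0.0987
[(28, 122), (32, 170), (36, 161), (40, 153), (44, 152), (48, 150), (52, 141), (56, 134), (60, 135), (64, 127), (68, 129), (72, 123), (76, 61)]
n 1703 A mid-range [29.74126996 30.33423879 51.74296523 76.8735886  77.88806671]
z50 [(30, 24), (33, 22), (36, 27), (39, 11), (42, 12), (45, 13), (48, 22), (51, 18), (54, 17), (57, 26), (60, 19), (63, 23), (66, 18), (69, 22), (72, 22), (75, 17), (78, 13), (81, 34), (84, 39), (87, 37), (90, 37), (93, 88), (96, 19), (99, 21), (102, 17), (105, 15), (108, 11)]
clip 186 [38.68751222 44.31875005 48.0713418 ]
t 8.22 ang 171.84 r 47.55 z 0.0725  F_tan -2.33 F_rad -2.78 Fz 1.72 open 0.0214 grip 25.0
```

```bash
python3 - <<'E'
from h import *
z=np.load('/tmp/abz.npz');s=load('wrist');A,B,Z=z['A'],z['B'],z['Z'];p=s['p']
q=(A>60)&(A<112)&(B>70)&(B<140)&(Z>25)
v,u=np.where(q);v0,v1,u0,u1=v.min(),v.max(),u.min(),u.max();print(v0,v1,u0,u1)
c=p[v0:v1+1,u0-25:u1+8,::-1];f=min(790/c.shape[1],590/c.shape[0]);cv2.imwrite('pics/w5c.png',cv2.resize(c,None,fx=f,fy=f,interpolation=cv2.INTER_CUBIC));print(f,v0,u0-25)
E
```

```text
0 45 155 230
7.314814814814815 0 130
```

View pics/w5c.png

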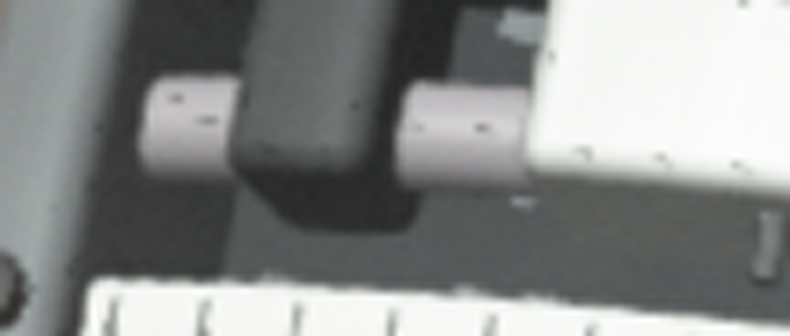

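The crop shows the collar's top face ending at about (367, 150), the carriage's left edge at (530, 160) and the rod in between. The screw itself is out of view above.

```bash
python3 - <<'E'
import numpy as np
z=np.load('/tmp/abz.npz')
for v in(5,18):print(v,[(u,round(float(z['A'][v,u]),1),round(float(z['B'][v,u])),round(float(z['Z'][v,u]))) for u in range(160,208,2)])
from h import *
s=np.load('/tmp/top.npz');o=np.array([.5696,-.0587]);e=np.array([-.2436,.9699])
f=lambda x,y,z:(atz(s,(x+.5)/5.4-.5+235,(y+.5)/5.4-.5+125,z)[:2]-o)@e*1e3
print('top view: collar right edge',f(140,243,.056),f(131,246,.056),'screw tip',f(148,242,.045),'car left',f(251,213,.061),'clip',f(270,312,.053))
E
```

```text
5 [(160, 123.0, 108, 30), (162, 123.0, 109, 26), (164, 108.9, 97, 57), (166, 107.4, 97, 57), (168, 105.6, 97, 57), (170, 104.2, 97, 57), (172, 102.3, 97, 58), (174, 101.0, 97, 57), (176, 99.1, 97, 58), (178, 97.9, 97, 57), (180, 96.5, 98, 57), (182, 95.4, 98, 56), (184, 94.1, 99, 55), (186, 94.2, 101, 50), (188, 94.7, 103, 43), (190, 94.1, 105, 40), (192, 100.7, 116, 12), (194, 98.9, 116, 12), (196, 97.2, 116, 12), (198, 95.3, 116, 12), (200, 94.0, 117, 10), (202, 91.5, 116, 13), (204, 78.2, 98, 59), (206, 76.8, 98, 59)]
18 [(160, 113.4, 90, 47), (162, 108.3, 87, 56), (164, 106.4, 87, 57), (166, 105.2, 87, 56), (168, 103.5, 87, 57), (170, 102.0, 87, 57), (172, 100.3, 87, 57), (174, 98.9, 87, 57), (176, 97.2, 87, 58), (178, 95.8, 87, 57), (180, 94.7, 88, 56), (182, 94.2, 89, 53), (184, 94.5, 91, 47), (186, 92.9, 91, 47), (188, 91.5, 91, 46), (190, 89.9, 91, 47), (192, 88.3, 91, 47), (194, 86.6, 91, 48), (196, 85.0, 91, 48), (198, 83.6, 91, 48), (200, 81.9, 91, 48), (202, 77.5, 87, 60), (204, 75.7, 87, 62), (206, 74.4, 87, 61)]
top view: collar right edge 94.15456724767276 98.62561383814308 screw tip 89.85551778999373 car left 40.295246076296905 clip 43.24438318399436
```

Collar face A=94.3, left face 78.4, and the screw stands about 5 mm out. That leaves about 10 mm (95°) to contact, and certainly more than 5 mm. I'll take a safe 40° now.

>>> arm_command --targets '[{"x": -0.0007,"y": -0.0134,"z": 0,"rx": 0,"ry": 0,"rz": 0,"claw": 255},{"x": 0.0005,"y": -0.0267,"z": 0,"rx": 0,"ry": 0,"rz": 0,"claw": 255},{"x": 0.0035,"y": -0.0398,"z": 0,"rx": 0,"ry": 0,"rz": 0,"claw": 255},{"x": 0.0083,"y": -0.0523,"z": 0,"rx": 0,"ry": 0,"rz": 0,"claw": 255},{"x": 0.0148,"y": -0.064,"z": 0,"rx": 0,"ry": 0,"rz": 0,"claw": 255},{"x": 0.0148,"y": -0.064,"z": 0,"rx": 0,"ry": 0,"rz": 0,"claw": 255}]'

```text
t: 8.72
tool_pos: [0.5294, -0.0876, 0.0724]
orientation: [-3.077, -0.631, -0.001]
force: [2.0, 3.7, 4.3]
opening: 0.0213
gripper_force: 25.0
```

```bash
python3 st.py; python3 rows.py 213 3 8; python3 meas.py; python3 st.py
```

```text
t 8.72 ang 213.60 r 47.12 z 0.0724  F_tan -1.95 F_rad -3.69 Fz 4.33 open 0.0213 grip 25.0
216: 0.0028 -0.0041
219: 0.0059 -0.0081
222: 0.0092 -0.0120
225: 0.0126 -0.0156
228: 0.0163 -0.0191
231: 0.0201 -0.0223
234: 0.0241 -0.0254
237: 0.0282 -0.0282
top pts 2686 A range [-135.89582254  135.04921804] B [ 65.8691781  143.72515244]
[(32, 76), (36, 125), (40, 107), (44, 107), (48, 108), (52, 106), (56, 97), (60, 96), (64, 102), (68, 92), (72, 97), (76, 90), (80, 55)]
n 1234 A mid-range [34.53655256 35.09328168 56.58788157 81.55151497 82.33945364]
z50 [(30, 40), (33, 71), (36, 22), (39, 12), (42, 11), (45, 11), (48, 14), (51, 20), (54, 23), (57, 23), (60, 16), (63, 24), (66, 20), (69, 18), (72, 16), (75, 19), (78, 16), (81, 12), (84, 10), (87, 21), (90, 27), (93, 97), (96, 18), (99, 15), (102, 15), (105, 10), (108, 10)]
clip 232 [38.7755439  42.89969886 47.89897156]
t 8.77 ang 213.42 r 47.12 z 0.0725  F_tan -0.98 F_rad -4.22 Fz 3.83 open 0.0213 grip 25.0
```

>>> arm_command --targets '[{"x": 0.0028,"y": -0.0041,"z": 0,"rx": 0,"ry": 0,"rz": 0,"claw": 255},{"x": 0.0059,"y": -0.0081,"z": 0,"rx": 0,"ry": 0,"rz": 0,"claw": 255},{"x": 0.0092,"y": -0.012,"z": 0,"rx": 0,"ry": 0,"rz": 0,"claw": 255},{"x": 0.0126,"y": -0.0156,"z": 0,"rx": 0,"ry": 0,"rz": 0,"claw": 255},{"x": 0.0163,"y": -0.0191,"z": 0,"rx": 0,"ry": 0,"rz": 0,"claw": 255},{"x": 0.0201,"y": -0.0223,"z": 0,"rx": 0,"ry": 0,"rz": 0,"claw": 255}]'

```text
t: 9.27
tool_pos: [0.5385, -0.0977, 0.0724]
orientation: [-3.076, -0.632, 0.001]
force: [0.9, 5.9, 5.4]
opening: 0.0213
gripper_force: 25.0
```

```bash
python3 st.py; python3 rows.py 231 3 8
```

```text
t 9.27 ang 230.23 r 47.08 z 0.0724  F_tan -3.09 F_rad -5.17 Fz 5.40 open 0.0213 grip 25.0
234: 0.0040 -0.0031
237: 0.0081 -0.0059
240: 0.0124 -0.0085
243: 0.0168 -0.0109
246: 0.0214 -0.0131
249: 0.0260 -0.0150
252: 0.0307 -0.0167
255: 0.0356 -0.0181
```

>>> arm_command --targets '[{"x": 0.004,"y": -0.0028,"z": 0,"rx": 0,"ry": 0,"rz": 0,"claw": 255},{"x": 0.0081,"y": -0.0052,"z": 0,"rx": 0,"ry": 0,"rz": 0,"claw": 255},{"x": 0.0124,"y": -0.0075,"z": 0,"rx": 0,"ry": 0,"rz": 0,"claw": 255},{"x": 0.0168,"y": -0.0099,"z": 0,"rx": 0,"ry": 0,"rz": 0,"claw": 255}]'

```text
t: 9.6
tool_pos: [0.5465, -0.103, 0.0724]
orientation: [-3.077, -0.632, 0.002]
force: [-2.0, 4.1, 8.0]
opening: 0.0214
gripper_force: 25.0
```

```bash
python3 st.py; python3 rows.py 243 2 8
```

```text
t 9.60 ang 241.93 r 47.04 z 0.0724  F_tan -3.69 F_rad -2.68 Fz 8.02 open 0.0214 grip 25.0
245: 0.0030 -0.0015
247: 0.0061 -0.0028
249: 0.0092 -0.0041
251: 0.0123 -0.0052
253: 0.0155 -0.0063
255: 0.0187 -0.0072
257: 0.0220 -0.0080
259: 0.0253 -0.0087
```

>>> arm_command --targets '[{"x": 0.003,"y": -0.0015,"z": 0.001,"rx": 0,"ry": 0,"rz": 0,"claw": 255},{"x": 0.0061,"y": -0.0028,"z": 0.002,"rx": 0,"ry": 0,"rz": 0,"claw": 255},{"x": 0.0092,"y": -0.0041,"z": 0.002,"rx": 0,"ry": 0,"rz": 0,"claw": 255},{"x": 0.0123,"y": -0.0052,"z": 0.002,"rx": 0,"ry": 0,"rz": 0,"claw": 255}]'

```text
t: 9.93
tool_pos: [0.5523, -0.1055, 0.0726]
orientation: [-3.077, -0.631, 0.003]
force: [-3.4, 3.2, 1.6]
opening: 0.021
gripper_force: 25.0
```

```bash
python3 st.py; python3 rows.py 251 2 8
```

```text
t 9.93 ang 249.67 r 46.97 z 0.0726  F_tan -4.32 F_rad -1.85 Fz 1.58 open 0.0210 grip 25.0
253: 0.0032 -0.0010
255: 0.0064 -0.0020
257: 0.0097 -0.0028
259: 0.0129 -0.0035
261: 0.0162 -0.0040
263: 0.0196 -0.0045
265: 0.0229 -0.0049
267: 0.0262 -0.0051
```

>>> arm_command --targets '[{"x": 0.0016,"y": -0.0005,"z": 0,"rx": 0,"ry": 0,"rz": 0,"claw": 255},{"x": 0.0032,"y": -0.001,"z": 0,"rx": 0,"ry": 0,"rz": 0,"claw": 255},{"x": 0.0048,"y": -0.0015,"z": 0,"rx": 0,"ry": 0,"rz": 0,"claw": 255},{"x": 0.0064,"y": -0.002,"z": 0,"rx": 0,"ry": 0,"rz": 0,"claw": 255}]'

```text
t: 10.27
tool_pos: [0.5557, -0.1066, 0.0727]
orientation: [-3.077, -0.631, 0.002]
force: [-2.5, 3.2, -2.4]
opening: 0.0213
gripper_force: 25.0
```

```bash
python3 st.py; python3 rows.py 255 1 8
```

```text
t 10.27 ang 254.02 r 46.93 z 0.0727  F_tan -3.29 F_rad -2.38 Fz -2.39 open 0.0213 grip 25.0
256: 0.0016 -0.0004
257: 0.0033 -0.0008
258: 0.0049 -0.0012
259: 0.0065 -0.0015
260: 0.0082 -0.0018
261: 0.0098 -0.0021
262: 0.0115 -0.0023
263: 0.0131 -0.0026
```

>>> arm_command --targets '[{"x": 0.0016,"y": -0.0004,"z": 0,"rx": 0,"ry": 0,"rz": 0,"claw": 255},{"x": 0.0033,"y": -0.0008,"z": 0,"rx": 0,"ry": 0,"rz": 0,"claw": 255},{"x": 0.0049,"y": -0.0012,"z": 0,"rx": 0,"ry": 0,"rz": 0,"claw": 255},{"x": 0.0065,"y": -0.0015,"z": 0,"rx": 0,"ry": 0,"rz": 0,"claw": 255}]'

```text
t: 10.6
tool_pos: [0.559, -0.1074, 0.0728]
orientation: [-3.077, -0.631, 0.002]
force: [-2.7, 2.5, -4.9]
opening: 0.021
gripper_force: 25.0
```

```bash
python3 st.py; python3 rows.py 259 1 8
```

```text
t 10.60 ang 258.24 r 46.89 z 0.0728  F_tan -3.13 F_rad -1.91 Fz -4.90 open 0.0210 grip 25.0
260: 0.0016 -0.0003
261: 0.0033 -0.0006
262: 0.0050 -0.0008
263: 0.0066 -0.0010
264: 0.0083 -0.0012
265: 0.0100 -0.0014
266: 0.0116 -0.0015
267: 0.0133 -0.0016
```

>>> arm_command --targets '[{"x": 0.0016,"y": -0.0003,"z": -0.0005,"rx": 0,"ry": 0,"rz": 0,"claw": 255},{"x": 0.0033,"y": -0.0006,"z": -0.001,"rx": 0,"ry": 0,"rz": 0,"claw": 255},{"x": 0.005,"y": -0.0008,"z": -0.001,"rx": 0,"ry": 0,"rz": 0,"claw": 255},{"x": 0.0066,"y": -0.001,"z": -0.001,"rx": 0,"ry": 0,"rz": 0,"claw": 255}]'

```text
t: 10.93
tool_pos: [0.5628, -0.1081, 0.0728]
orientation: [3.077, 0.631, -0.0]
force: [-3.2, 1.0, -3.6]
opening: 0.0213
gripper_force: 25.0
```

```bash
python3 st.py; python3 rows.py 263 1 8; python3 meas.py|sed -n 3p
```

```text
t 10.93 ang 262.90 r 46.94 z 0.0728  F_tan -3.29 F_rad -0.59 Fz -3.56 open 0.0213 grip 25.0
264: 0.0017 -0.0002
265: 0.0033 -0.0004
266: 0.0050 -0.0005
267: 0.0067 -0.0006
268: 0.0083 -0.0007
269: 0.0100 -0.0007
270: 0.0117 -0.0007
271: 0.0134 -0.0007
n 2074 A mid-range [ 39.53120955  40.03657307  59.54493659  87.70753181 103.35494622]
```

>>> arm_command --targets '[{"x": 0.0017,"y": -0.0002,"z": 0,"rx": 0,"ry": 0,"rz": 0,"claw": 255},{"x": 0.0033,"y": -0.0004,"z": -0.001,"rx": 0,"ry": 0,"rz": 0,"claw": 255},{"x": 0.005,"y": -0.0005,"z": -0.001,"rx": 0,"ry": 0,"rz": 0,"claw": 255},{"x": 0.0067,"y": -0.0006,"z": -0.001,"rx": 0,"ry": 0,"rz": 0,"claw": 255}]'

```text
t: 11.32
tool_pos: [0.5664, -0.1084, 0.0727]
orientation: [3.077, 0.631, 0.0]
force: [-5.0, 1.2, -0.4]
opening: 0.021
gripper_force: 25.0
```

```bash
python3 st.py; python3 rows.py 267 1 8
```

```text
t 11.32 ang 267.26 r 46.99 z 0.0727  F_tan -5.08 F_rad -0.92 Fz -0.37 open 0.0210 grip 25.0
268: 0.0017 -0.0001
269: 0.0033 -0.0001
270: 0.0050 -0.0001
271: 0.0067 -0.0001
272: 0.0084 -0.0001
273: 0.0100 0.0000
274: 0.0117 0.0001
275: 0.0134 0.0002
```

>>> arm_command --targets '[{"x": 0.0017,"y": -0.0001,"z": 0,"rx": 0,"ry": 0,"rz": 0,"claw": 255},{"x": 0.0033,"y": -0.0001,"z": 0,"rx": 0,"ry": 0,"rz": 0,"claw": 255}]'

```text
t: 11.48
tool_pos: [0.5678, -0.1085, 0.0727]
orientation: [3.077, 0.631, -0.001]
force: [-4.9, 0.7, -0.7]
opening: 0.0214
gripper_force: 25.0
```

```bash
python3 st.py
```

```text
t 11.48 ang 268.99 r 47.01 z 0.0727  F_tan -4.95 F_rad -0.65 Fz -0.69 open 0.0214 grip 25.0
```

>>> arm_command --targets '[{"x": 0.0017,"y": 0,"z": 0,"rx": 0,"ry": 0,"rz": 0,"claw": 255},{"x": 0.0034,"y": 0,"z": 0,"rx": 0,"ry": 0,"rz": 0,"claw": 255}]'

```text
t: 11.65
tool_pos: [0.5692, -0.1085, 0.0726]
orientation: [3.077, 0.631, -0.001]
force: [-7.1, 0.5, 1.4]
opening: 0.0214
gripper_force: 25.0
```

```bash
python3 st.py
```

```text
t 11.65 ang 270.70 r 47.03 z 0.0726  F_tan -7.04 F_rad -0.61 Fz 1.40 open 0.0214 grip 25.0
```

The tangential force is now 7 N and rising, which is contact. I'll take one more small step and pause.

>>> arm_command --targets '[{"x": 0.0016,"y": 0,"z": 0,"rx": 0,"ry": 0,"rz": 0,"claw": 255},{"x": 0.0016,"y": 0,"z": 0,"rx": 0,"ry": 0,"rz": 0,"claw": 255},{"x": 0.0016,"y": 0,"z": 0,"rx": 0,"ry": 0,"rz": 0,"claw": 255}]'

```text
t: 11.9
tool_pos: [0.5698, -0.1085, 0.0726]
orientation: [3.077, 0.631, -0.002]
force: [-8.3, -0.1, 0.7]
opening: 0.0214
gripper_force: 25.0
```

```bash
python3 st.py; python3 meas.py | tail -4; python3 st.py
```

```text
t 11.90 ang 271.51 r 47.06 z 0.0726  F_tan -8.28 F_rad -0.17 Fz 0.70 open 0.0214 grip 25.0
[(36, 18), (40, 372), (44, 320), (48, 307), (52, 161), (56, 154), (60, 178), (64, 159), (68, 166), (72, 144), (76, 141), (80, 233), (84, 246), (88, 54), (96, 35), (100, 35), (104, 14)]
n 2258 A mid-range [ 40.40747422  40.73703692  59.79396648  88.86225651 103.46040585]
z50 [(30, 68), (33, 62), (36, 70), (39, 200), (42, 8), (45, 3), (48, 9), (51, 16), (54, 17), (57, 16), (60, 15), (63, 19), (66, 11), (69, 14), (72, 13), (75, 17), (78, 9), (81, 12), (84, 11), (87, 10), (90, 8), (93, 74), (96, 13), (99, 12), (102, 8), (105, 9), (108, 8)]
clip 45 [38.20767148 39.04273552 47.25736449]
t 11.95 ang 271.54 r 47.07 z 0.0726  F_tan -8.27 F_rad -0.26 Fz 1.42 open 0.0214 grip 25.0
```

Steady 8.3 N, and the carriage is at rest against the screw. I'll pause for about 0.8 s, then wind clockwise.

```bash
python3 rows.py 272 -10 10; python3 rows.py 172 -10 9
```

```text
262: -0.0167 0.0009
252: -0.0330 0.0046
242: -0.0484 0.0112
232: -0.0625 0.0203
222: -0.0747 0.0317
212: -0.0848 0.0451
202: -0.0924 0.0600
192: -0.0973 0.0760
182: -0.0993 0.0926
172: -0.0984 0.1093
162: 0.0038 0.0163
152: 0.0103 0.0317
142: 0.0194 0.0457
132: 0.0308 0.0580
122: 0.0442 0.0681
112: 0.0591 0.0756
102: 0.0751 0.0805
92: 0.0917 0.0826
82: 0.1084 0.0817
```

>>> arm_command --targets '[{"x": 0,"y": 0,"z": 0,"rx": 0,"ry": 0,"rz": 0,"claw": 255},{"x": 0,"y": 0,"z": 0,"rx": 0,"ry": 0,"rz": 0,"claw": 255},{"x": 0,"y": 0,"z": 0,"rx": 0,"ry": 0,"rz": 0,"claw": 255},{"x": 0,"y": 0,"z": 0,"rx": 0,"ry": 0,"rz": 0,"claw": 255},{"x": 0,"y": 0,"z": 0,"rx": 0,"ry": 0,"rz": 0,"claw": 255},{"x": 0,"y": 0,"z": 0,"rx": 0,"ry": 0,"rz": 0,"claw": 255},{"x": 0,"y": 0,"z": 0,"rx": 0,"ry": 0,"rz": 0,"claw": 255},{"x": 0,"y": 0,"z": 0,"rx": 0,"ry": 0,"rz": 0,"claw": 255},{"x": 0,"y": 0,"z": 0,"rx": 0,"ry": 0,"rz": 0,"claw": 255},{"x": 0,"y": 0,"z": 0,"rx": 0,"ry": 0,"rz": 0,"claw": 255}]'

```text
t: 12.78
tool_pos: [0.5698, -0.1085, 0.0726]
orientation: [3.077, 0.631, -0.002]
force: [-7.4, -0.0, 1.4]
opening: 0.0214
gripper_force: 25.0
```

>>> arm_command --targets '[{"x": -0.0167,"y": 0.0009,"z": 0,"rx": 0,"ry": 0,"rz": 0,"claw": 255},{"x": -0.033,"y": 0.0046,"z": 0,"rx": 0,"ry": 0,"rz": 0,"claw": 255},{"x": -0.0484,"y": 0.0112,"z": 0,"rx": 0,"ry": 0,"rz": 0,"claw": 255},{"x": -0.0625,"y": 0.0203,"z": 0,"rx": 0,"ry": 0,"rz": 0,"claw": 255},{"x": -0.0747,"y": 0.0317,"z": 0,"rx": 0,"ry": 0,"rz": 0,"claw": 255},{"x": -0.0848,"y": 0.0451,"z": 0,"rx": 0,"ry": 0,"rz": 0,"claw": 255},{"x": -0.0924,"y": 0.06,"z": 0,"rx": 0,"ry": 0,"rz": 0,"claw": 255},{"x": -0.0973,"y": 0.076,"z": 0,"rx": 0,"ry": 0,"rz": 0,"claw": 255},{"x": -0.0993,"y": 0.0926,"z": 0,"rx": 0,"ry": 0,"rz": 0,"claw": 255},{"x": -0.0984,"y": 0.1093,"z": 0,"rx": 0,"ry": 0,"rz": 0,"claw": 255}]'

```text
t: 13.62
tool_pos: [0.5217, -0.0538, 0.0728]
orientation: [3.075, 0.631, 0.004]
force: [7.4, -5.2, -8.4]
opening: 0.0211
gripper_force: 25.0
```

```bash
python3 st.py; python3 meas.py | sed -n 3p
```

```text
t 13.62 ang 170.70 r 47.57 z 0.0728  F_tan 3.91 F_rad -8.13 Fz -8.39 open 0.0211 grip 25.0
n 1635 A mid-range [34.56799306 35.15682677 56.45145752 81.42862556 82.52063193]
```

>>> arm_command --targets '[{"x": 0.0043,"y": 0.0163,"z": -0.001,"rx": 0,"ry": 0,"rz": 0,"claw": 255},{"x": 0.0113,"y": 0.0317,"z": -0.001,"rx": 0,"ry": 0,"rz": 0,"claw": 255},{"x": 0.0204,"y": 0.0457,"z": -0.001,"rx": 0,"ry": 0,"rz": 0,"claw": 255},{"x": 0.0318,"y": 0.058,"z": -0.001,"rx": 0,"ry": 0,"rz": 0,"claw": 255},{"x": 0.0452,"y": 0.0681,"z": -0.001,"rx": 0,"ry": 0,"rz": 0,"claw": 255},{"x": 0.0601,"y": 0.0756,"z": -0.001,"rx": 0,"ry": 0,"rz": 0,"claw": 255},{"x": 0.0761,"y": 0.0805,"z": -0.001,"rx": 0,"ry": 0,"rz": 0,"claw": 255},{"x": 0.0927,"y": 0.0826,"z": -0.001,"rx": 0,"ry": 0,"rz": 0,"claw": 255},{"x": 0.1094,"y": 0.0817,"z": -0.001,"rx": 0,"ry": 0,"rz": 0,"claw": 255}]'

```text
t: 14.42
tool_pos: [0.5765, -0.0127, 0.0724]
orientation: [3.077, 0.632, -0.001]
force: [-4.6, -7.3, 5.6]
opening: 0.0214
gripper_force: 25.0
```

```bash
python3 st.py; python3 meas.py | tail -4; python3 st.py
cat > crop.py <<'E'
from h import *
import sys
z=np.load('/tmp/abz.npz');s=load('wrist');A,B,Z=z['A'],z['B'],z['Z'];p=s['p']
q=(A>20)&(A<70)&(B>45)&(B<85)&(Z>25)
v,u=np.where(q);v0,v1,u0,u1=[int(x) for x in(np.percentile(v,1),np.percentile(v,99),np.percentile(u,1),np.percentile(u,99))]
c=p[v0:v1+1,u0:u1+1,::-1];f=min(780/c.shape[1],590/c.shape[0]);cv2.imwrite('pics/'+sys.argv[1],cv2.resize(c,None,fx=f,fy=f,interpolation=cv2.INTER_CUBIC));print(f,v0,u0,v1,u1)
E
python3 crop.py m1.png; python3 rows.py 82 -5 9
```

```text
t 14.42 ang 80.79 r 49.43 z 0.0724  F_tan 3.42 F_rad -7.92 Fz 5.55 open 0.0214 grip 25.0
[(24, 419), (28, 461), (32, 358), (36, 254), (40, 257), (44, 278), (48, 277), (52, 276), (56, 264), (60, 299), (64, 472), (68, 464), (72, 141), (96, 27), (100, 64), (104, 27)]
n 3843 A mid-range [ 24.39259123  24.97938684  49.73176282  73.18239181 103.80716566]
z50 [(30, 16), (33, 19), (36, 15), (39, 0), (42, 1), (45, 0), (48, 15), (51, 17), (54, 18), (57, 18), (60, 18), (63, 18), (66, 18), (69, 18), (72, 25), (75, 72), (78, 79), (81, 77), (84, 83), (87, 95), (90, 133), (93, 170), (96, 13), (99, 11), (102, 13), (105, 13), (108, 13)]
clip 0 
t 14.47 ang 79.33 r 49.29 z 0.0725  F_tan 3.38 F_rad -3.88 Fz 3.86 open 0.0215 grip 25.0
1.5725806451612903 118 8 383 503
77: 0.0082 -0.0015
72: 0.0163 -0.0038
67: 0.0241 -0.0067
62: 0.0317 -0.0103
57: 0.0389 -0.0146
52: 0.0457 -0.0194
47: 0.0521 -0.0249
42: 0.0580 -0.0308
37: 0.0633 -0.0373
```

>>> arm_command --targets '[{"x": 0.0082,"y": -0.0015,"z": 0,"rx": 0,"ry": 0,"rz": 0,"claw": 255},{"x": 0.0163,"y": -0.0038,"z": 0,"rx": 0,"ry": 0,"rz": 0,"claw": 255},{"x": 0.0241,"y": -0.0067,"z": 0,"rx": 0,"ry": 0,"rz": 0,"claw": 255},{"x": 0.0317,"y": -0.0103,"z": 0,"rx": 0,"ry": 0,"rz": 0,"claw": 255},{"x": 0.0389,"y": -0.0146,"z": 0,"rx": 0,"ry": 0,"rz": 0,"claw": 255},{"x": 0.0457,"y": -0.0194,"z": 0,"rx": 0,"ry": 0,"rz": 0,"claw": 255},{"x": 0.0457,"y": -0.0194,"z": 0,"rx": 0,"ry": 0,"rz": 0,"claw": 255},{"x": 0.0457,"y": -0.0194,"z": 0,"rx": 0,"ry": 0,"rz": 0,"claw": 255}]'

```text
t: 15.13
tool_pos: [0.5989, -0.0224, 0.0723]
orientation: [-3.077, -0.631, 0.001]
force: [-4.8, -3.4, 6.8]
opening: 0.0212
gripper_force: 25.0
```

```bash
python3 st.py; python3 meas.py | sed -n 3p; python3 st.py
cat > crop.py <<'E'
from h import *
import sys
s=load('wrist')
e=np.array([-.2436,.9699]);n=np.array([.9699,.2436]);o=np.array([.5696,-.0587])
def pf(P):
    c=ori(s['R']).T@(np.array(P)-s['o'])*[1,-1,-1];h=np.hypot(c[0],c[1]);th=np.arctan2(h,c[2]);return c[:2]/h*th*s['K'][0,0]+s['K'][:2,2]
def W(A,B,z): return np.r_[o+e*A/1e3+n*B/1e3,z/1e3]
if __name__=='__main__':
    Q=np.array([pf(W(a,b,50)) for a in(30,62) for b in(46,86)]);u0,v0=np.floor(Q.min(0)).astype(int);u1,v1=np.ceil(Q.max(0)).astype(int)
    v0=max(v0,0);u0=max(u0,0)
    c=s['p'][v0:v1,u0:u1,::-1];f=min(780/c.shape[1],590/c.shape[0]);cv2.imwrite('pics/'+sys.argv[1],cv2.resize(c,None,fx=f,fy=f,interpolation=cv2.INTER_CUBIC));print(f,u0,v0,u1,v1)
E
python3 crop.py m2.png
```

```text
t 15.13 ang 52.20 r 49.50 z 0.0723  F_tan 1.67 F_rad -5.64 Fz 6.84 open 0.0212 grip 25.0
n 4001 A mid-range [ 20.83339924  21.48662062  45.51788551  70.1008277  103.46992664]
t 15.18 ang 52.19 r 49.52 z 0.0724  F_tan 2.64 F_rad -6.34 Fz 6.91 open 0.0208 grip 25.0
9.516129032258064 214 138 266 200
```

View pics/m2.png

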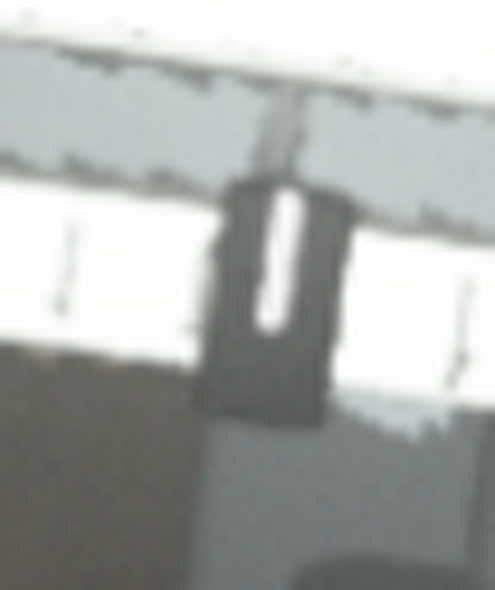

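The crop (13 px/mm) shows the steel line running from (290, 190) to (270, 325). The pointer, about x 260-300 at y 130, is slightly left of the line's extension, so it is roughly 1-1.5 mm before the mark. I'll measure it with depth and parallax.

```bash
cat > gap.py <<'E'
from crop import *
def gap(show=False):
    z=np.load('/tmp/abz.npz');g=s['p'].mean(-1).astype(float);c=s['o']
    # rectify: resample along slide axis at fixed B and z
    def line(B,zz,A): 
        m=np.array([pf(W(a,B,zz)) for a in A],np.float32).reshape(1,-1,2);return cv2.remap(g.astype(np.float32),m[...,0],m[...,1],cv2.INTER_CUBIC)[0]
    A=np.arange(36,56,.1)
    for zz,Bs in((53.5,np.arange(48,64,1)),(PZ,np.arange(62,74,1))):
        print('z',zz)
        for B in Bs:
            L=line(B,zz,A)
            if zz==53.5:
                k=(L>L[np.abs(A-44)<6].min()+.5*np.ptp(L[np.abs(A-43.5)<2.5]))&(np.abs(A-43.5)<2.8)
                if np.ptp(L[np.abs(A-43.5)<2.5])>60: print(B,'mark A %.2f w %.1f'%(A[k].mean(),k.sum()*.1),round(float(L.min())))
            else:
                w=np.abs(A-PC)<5; D=np.median(L[w])-L; D=np.where(w&(D>8),D,0);
                if D.sum()>0: print(B,'ptr A %.2f w %.1f depth %.0f'%((A*D).sum()/D.sum(),(D>D.max()/2).sum()*.1,D.max()))
import sys
PZ=float(sys.argv[1]);PC=float(sys.argv[2])
gap()
z=np.load('/tmp/abz.npz')
for v in range(146,160,2): print(v,[(u,int(s['p'][v,u].mean()),round(float(z['A'][v,u]),1),round(float(z['B'][v,u])),round(float(z['Z'][v,u]))) for u in range(239,249)])
v=165;print([(u,int(s['p'][v,u].mean()),round(float(z['A'][v,u]),1),round(float(z['B'][v,u])),round(float(z['Z'][v,u]))) for u in range(236,254)])
E
python3 gap.py 45 45
```

```text
z 53.5
z 45.0
64 ptr A 43.60 w 3.3 depth 13
65 ptr A 43.92 w 4.3 depth 20
66 ptr A 44.17 w 4.4 depth 21
67 ptr A 44.44 w 4.3 depth 18
68 ptr A 44.86 w 3.6 depth 11
69 ptr A 45.48 w 2.9 depth 13
70 ptr A 44.46 w 4.4 depth 17
71 ptr A 44.29 w 4.4 depth 22
72 ptr A 44.71 w 4.3 depth 15
73 ptr A 46.50 w 1.3 depth 11
146 [(239, 167, 50.5, 79, 13), (240, 158, 49.7, 79, 12), (241, 153, 48.9, 79, 12), (242, 154, 46.4, 84, 58), (243, 167, 45.7, 84, 58), (244, 179, 45.0, 84, 58), (245, 180, 44.3, 84, 59), (246, 185, 43.6, 84, 60), (247, 196, 43.0, 84, 58), (248, 205, 42.3, 84, 59)]
148 [(239, 199, 50.3, 78, 12), (240, 197, 49.5, 78, 12), (241, 194, 48.7, 78, 12), (242, 180, 46.3, 82, 54), (243, 172, 45.6, 82, 55), (244, 171, 44.9, 82, 55), (245, 158, 44.2, 82, 54), (246, 180, 44.5, 78, 12), (247, 195, 43.6, 79, 12), (248, 195, 42.8, 79, 12)]
150 [(239, 199, 50.0, 76, 13), (240, 196, 49.2, 76, 12), (241, 181, 48.4, 76, 12), (242, 172, 46.1, 80, 55), (243, 170, 45.4, 81, 54), (244, 171, 44.7, 81, 55), (245, 172, 45.1, 77, 11), (246, 189, 44.2, 77, 12), (247, 199, 43.4, 77, 11), (248, 200, 42.6, 
[... 837 characters left out ...]
40, 110, 46.5, 75, 56), (241, 112, 45.9, 75, 56), (242, 137, 45.2, 75, 56), (243, 205, 44.4, 76, 59), (244, 219, 43.8, 76, 58), (245, 172, 43.1, 76, 57), (246, 124, 42.4, 75, 55), (247, 114, 41.8, 75, 54), (248, 121, 41.1, 76, 56)]
[(236, 154, 48.6, 69, 55), (237, 113, 47.9, 70, 56), (238, 110, 47.2, 70, 55), (239, 110, 46.6, 70, 55), (240, 113, 45.8, 70, 56), (241, 142, 45.1, 70, 56), (242, 231, 44.4, 71, 59), (243, 243, 43.6, 71, 61), (244, 208, 43.0, 70, 56), (245, 139, 42.4, 71, 56), (246, 115, 41.7, 71, 56), (247, 113, 41.0, 71, 56), (248, 111, 40.3, 71, 56), (249, 113, 39.6, 71, 57), (250, 177, 38.9, 71, 52), (251, 249, 38.2, 71, 53), (252, 253, 37.5, 71, 51), (253, 254, 36.8, 71, 51)]
```

The pointer centre is at A≈45.3 and the mark line at 43.9, leaving about 1.4 mm (12.5°). I'll go 10° first and re-measure.

```bash
python3 rows.py 52 -2 6
cat > rect.py <<'E'
from crop import *
import sys
A=np.arange(54,34,-.05);B=np.arange(88,62,-.05)
m=np.array([[pf(W(a,b,55)) for a in A] for b in B],np.float32)
r=cv2.remap(s['p'],m[...,0],m[...,1],cv2.INTER_CUBIC);g=r.mean(-1).astype(float)
if len(sys.argv)>1: cv2.imwrite('pics/'+sys.argv[1],r[:,:,::-1])
row=lambda b:g[np.abs(B-b)<.3].mean(0)
xs=[];bs=[]
for b in np.arange(68,75.1,1):
    L=row(b);w=np.abs(A-43.8)<3;D=np.clip(L-np.percentile(L[w],40)-40,0,None)*w;xs.append((A*D).sum()/D.sum());bs.append(b)
k=np.polyfit(bs,xs,1);print('line',np.round(xs,2))
for b in(77,78,79,80,81,82):
    L=row(b);w=np.abs(A-float(np.polyval(k,b)))<5;D=np.clip(np.percentile(L[w],85)-12-L,0,None)*w
    print(b,'mark %.2f ptr %.2f w %.1f'%(np.polyval(k,b),(A*D).sum()/max(D.sum(),1),(D>D.max()/2).sum()*.05),np.round(L[::10][8:30]).astype(int))
E
python3 rect.py
```

```text
50: 0.0026 -0.0021
48: 0.0051 -0.0043
46: 0.0076 -0.0066
44: 0.0100 -0.0090
42: 0.0122 -0.0114
40: 0.0144 -0.0139
line [43.77 43.73 43.85 43.89 43.85 43.83 43.8  43.9 ]
77 mark 43.90 ptr 45.13 w 3.3 [200 200 199 200 201 191 170 151 145 147 145 138 140 164 184 195 196 196
 195 196 198 201]
78 mark 43.91 ptr 45.32 w 3.2 [200 199 199 199 201 193 174 157 154 161 165 153 158 182 196 202 202 201
 201 201 201 201]
79 mark 43.93 ptr 45.00 w 3.2 [198 200 199 198 199 200 186 166 161 164 166 161 156 168 190 199 202 202
 200 200 200 200]
80 mark 43.94 ptr 44.91 w 3.1 [200 200 200 200 200 198 187 175 169 168 170 170 161 170 189 198 201 200
 199 201 201 200]
81 mark 43.95 ptr 44.95 w 2.6 [200 201 201 200 200 199 194 184 176 173 172 171 172 184 195 200 200 200
 201 201 201 201]
82 mark 43.97 ptr 44.65 w 2.0 [197 200 200 200 195 190 188 182 175 172 173 164 165 183 196 201 199 196
 197 196 188 183]
```

>>> arm_command --targets '[{"x": 0.0026,"y": -0.0021,"z": 0,"rx": 0,"ry": 0,"rz": 0,"claw": 255},{"x": 0.0051,"y": -0.0043,"z": 0,"rx": 0,"ry": 0,"rz": 0,"claw": 255},{"x": 0.0076,"y": -0.0066,"z": 0,"rx": 0,"ry": 0,"rz": 0,"claw": 255},{"x": 0.0098,"y": -0.0088,"z": 0,"rx": 0,"ry": 0,"rz": 0,"claw": 255},{"x": 0.0098,"y": -0.0088,"z": 0,"rx": 0,"ry": 0,"rz": 0,"claw": 255},{"x": 0.0098,"y": -0.0088,"z": 0,"rx": 0,"ry": 0,"rz": 0,"claw": 255}]'

```text
t: 15.68
tool_pos: [0.6035, -0.0264, 0.0723]
orientation: [-3.077, -0.632, 0.002]
force: [-4.8, -3.3, 8.0]
opening: 0.0212
gripper_force: 25.0
```

```bash
python3 st.py; python3 meas.py | sed -n 3p; python3 rect.py r1.png
```

```text
t 15.68 ang 45.18 r 49.49 z 0.0723  F_tan 1.06 F_rad -5.77 Fz 8.02 open 0.0212 grip 25.0
n 4217 A mid-range [ 20.06131715  20.69805734  44.08414181  69.19027957 103.49379165]
line [43.83 43.89 43.93 43.9  43.93 43.96 43.94 43.95]
77 mark 44.00 ptr 44.10 w 3.8 [208 208 208 208 206 207 202 187 162 148 151 154 152 149 151 168 185 188
 186 188 196 200]
78 mark 44.01 ptr 44.28 w 3.4 [210 209 209 209 209 208 208 202 182 169 169 174 174 169 168 186 203 210
 211 211 210 210]
79 mark 44.03 ptr 43.88 w 2.6 [209 209 209 209 209 210 210 208 200 188 178 176 180 167 165 186 202 211
 211 211 211 211]
80 mark 44.04 ptr 43.60 w 1.6 [210 210 209 209 210 210 209 209 205 195 185 179 176 160 159 179 199 209
 211 211 212 211]
81 mark 44.05 ptr 43.54 w 1.8 [209 209 208 209 209 209 209 210 201 187 179 178 171 156 147 161 190 204
 211 210 209 210]
82 mark 44.07 ptr 43.64 w 3.1 [205 208 210 210 208 209 210 210 200 186 178 178 173 166 166 172 185 199
 207 210 209 207]
```

```bash
cat > blk.py <<'E'
from crop import *
A=np.arange(82,8,-.1);B=np.arange(88,136,2.)
def lines(z,Bs): 
    m=np.array([[pf(W(a,b,z)) for a in A] for b in Bs],np.float32)
    return cv2.GaussianBlur(cv2.remap(s['p'],m[...,0],m[...,1],cv2.INTER_LINEAR).mean(-1).astype(np.float32),(7,1),0)
g=lines(61,B);E=[]
d=np.gradient(g,axis=1)
def sub(row,lo,hi,sg):
    w=np.where((A>lo)&(A<hi))[0];x=sg*row[w];i=w[x.argmax()];k=slice(i-6,i+7);ww=np.clip(sg*row[k],0,None);return (A[k]*ww).sum()/ww.sum()
L=np.array([sub(r,62,76,1) for r in d]);R=np.array([sub(r,14,27,-1) for r in d])
fit=[]
for nm,X in(('L',L),('R',R)):
    k=np.polyfit(B,X,1)
    for _ in range(4):
        ok=abs(np.polyval(k,B)-X)<max(.25,1.5*np.median(abs(np.polyval(k,B)-X)));k=np.polyfit(B[ok],X[ok],1)
    fit.append(k);print(nm,np.round(X,1),'slope %.4f n %d'%(k[0],ok.sum()))
k=(fit[0]+fit[1])/2
print('slope',k[0],'width',np.polyval(fit[0],110)-np.polyval(fit[1],110))
for b in(71,78):print('centre at B',b,np.polyval(k,b))
Bm=np.arange(66,76,1.);gm=lines(55.5,Bm);xs=[]
for r in gm:
    w=abs(A-43.9)<2.2;D=np.clip(r-(r[w].min()+r[w].max())/2,0,None)*w;xs.append((A*D).sum()/D.sum())
print('mark',np.round(xs,2),'mean at B',Bm.mean(),np.median(xs),' fit slope',np.polyfit(Bm,xs,1)[0], 'pointer-mark: %.2f'%(np.polyval(k,Bm.mean())-np.median(xs)))
E
python3 blk.py
```

```text
L [68.7 68.7 68.4 68.  68.3 68.7 68.4 68.5 68.8 68.5 68.8 69.1 68.8 69.
 69.2 68.9 68.7 68.9 69.1 68.9 69.2 68.8 69.  72. ] slope 0.0182 n 16
R [20.  20.2 20.4 20.3 20.6 20.3 19.9 20.2 20.2 20.2 19.9 20.1 19.9 20.1
 19.9 20.1 20.4 20.6 20.3 20.1 20.3 20.6 20.4 20.7] slope 0.0047 n 16
slope 0.011478787808833145 width 48.51012159386075
centre at B 71 44.047937994485615
centre at B 78 44.12828950914745
mark [43.87 43.86 43.81 43.87 43.91 43.89 43.91 43.93 43.92 43.94] mean at B 70.5 43.899877901249745  fit slope 0.010892201567710896 pointer-mark: 0.14
```

```bash
python3 - <<'E'
from crop import *
# top-right: mean of several frames, rectified along slide with 0.011 slope
acc=0
for i in range(4):
    p,d=robot.read_camera('wrist');acc=acc+p.astype(np.float32)
A=np.arange(51,37,-.02);B=np.arange(85,66,-.04)
m=np.array([[pf(W(a+.011*(b-70.5),b,55)) for a in A] for b in B],np.float32)
r=cv2.remap(acc/4,m[...,0],m[...,1],cv2.INTER_CUBIC).clip(0,255).astype(np.uint8)[:,:,::-1].copy()
x=int((51-43.9)/.02)
for y in range(0,r.shape[0],14): cv2.line(r,(x,y),(x,y+3),(0,0,255),1)
cv2.imwrite('pics/fin.png',r);print(r.shape,x)
E
```

```text
(475, 700, 3) 355
```

View pics/fin.png

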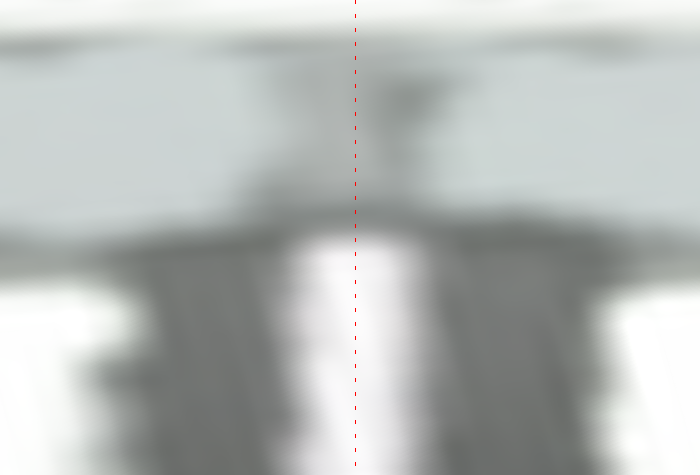

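The rectified picture (0.02 mm/px) shows the mark line at x=355, with the clip from 125 to 600. The pointer spans about 270 to 400-425, so it still sits 0.2-0.5 mm before the mark. I'll refine that with averaged depth.

```bash
cat > dep.py <<'E'
from crop import *
import subprocess
ds=[];gs=[]
for i in range(6):
    p,d,c=snap('wrist');ds.append(d);gs.append(p.astype(np.float32))
s=load('wrist');import crop;crop.s=s
d=np.median(ds,0);g=np.mean(gs,0).mean(-1)
v,u=np.mgrid[0:384,0:512];K=s['K'];a=np.stack([(u-K[0,2])/K[0,0],(v-K[1,2])/K[1,1]],-1);r=np.linalg.norm(a,axis=-1)+1e-9
dd=np.concatenate([a*(np.tan(r)/r)[...,None],np.ones(r.shape+(1,))],-1)*[1,-1,-1]
P=s['o']+(dd*d[...,None])@ori(s['R']).T
A=(P[...,:2]-o)@e*1e3;B=(P[...,:2]-o)@n*1e3;Z=P[...,2]*1e3
A2=A-.011*(B-70.5)
q=(abs(A-44)<6)&(B>76.8)&(B<82.8)&(Z>45)&(Z<60)
vs=np.unique(v[q]);px=np.median(abs(np.diff(A,axis=1))[q[:,:-1]])
print('pixel mm',px)
for k in vs:
    w=q[k];print(k,'B %.1f'%B[k][w].mean(),'A2 %.2f'%A2[k][w].mean(),'ends',u[k][w].min(),u[k][w].max(),w.sum(),'Z %.0f'%Z[k][w].mean(), g[k,u[k][w].min()-2:u[k][w].max()+3].round().astype(int))
q=(abs(A2-44)<9)&(B>68)&(B<75)&(Z>53)&(Z<58.5)
for k in np.unique(v[q])[1:-1]:
    w=q[k]&(g[k]<160)|(q[k]&(abs(A2[k]-43.9)<2.5));print('clip row',k,'A2 ends %.2f %.2f mid %.2f'%(A2[k][w].max(),A2[k][w].min(),(A2[k][w].max()+A2[k][w].min())/2))
E
python3 dep.py; python3 blk.py | tail -1
```

```text
pixel mm 0.7189154632772699
151 B 82.6 A2 44.38 ends 236 238 3 Z 54 [206 191 180 180 179 183 194]
152 B 81.9 A2 44.61 ends 235 238 4 Z 54 [210 206 190 176 177 170 175 187]
153 B 81.2 A2 44.53 ends 235 238 4 Z 54 [208 206 189 177 175 161 154 175]
154 B 80.5 A2 44.42 ends 235 238 4 Z 54 [209 207 192 179 175 156 153 189]
155 B 79.8 A2 44.34 ends 235 238 4 Z 54 [209 206 192 179 177 156 168 198]
156 B 79.0 A2 44.26 ends 235 238 4 Z 54 [207 199 185 177 178 162 185 206]
157 B 78.3 A2 44.49 ends 235 237 3 Z 54 [205 183 172 176 176 163 189]
158 B 77.6 A2 44.38 ends 235 237 3 Z 54 [192 163 162 172 171 168 193]
clip row 163 A2 ends 48.00 38.99 mid 43.50
clip row 164 A2 ends 47.86 39.57 mid 43.72
clip row 165 A2 ends 47.74 39.46 mid 43.60
clip row 166 A2 ends 47.68 39.39 mid 43.54
clip row 167 A2 ends 48.35 39.27 mid 43.81
clip row 168 A2 ends 48.90 39.17 mid 44.04
clip row 169 A2 ends 48.12 39.09 mid 43.60
clip row 170 A2 ends 47.99 39.67 mid 43.83
clip row 171 A2 ends 47.25 39.55 mid 43.40
mark [43.87 43.87 43.79 43.88 43.92 43.9  43.92 43.95 43.94 43.95] mean at B 70.5 43.90969095254319  fit slope 0.012973441317521955 pointer-mark: 0.13
```

>>> arm_command --targets '[{"x": 0.0012,"y": -0.0012,"z": 0,"rx": 0,"ry": 0,"rz": 0,"claw": 255},{"x": 0.0024,"y": -0.0024,"z": 0,"rx": 0,"ry": 0,"rz": 0,"claw": 255},{"x": 0.0036,"y": -0.0036,"z": 0,"rx": 0,"ry": 0,"rz": 0,"claw": 255},{"x": 0.0036,"y": -0.0036,"z": 0,"rx": 0,"ry": 0,"rz": 0,"claw": 255},{"x": 0.0036,"y": -0.0036,"z": 0,"rx": 0,"ry": 0,"rz": 0,"claw": 255}]'

```text
t: 16.65
tool_pos: [0.6052, -0.0281, 0.0723]
orientation: [-3.077, -0.632, 0.002]
force: [-7.0, -2.6, 9.0]
opening: 0.0214
gripper_force: 25.0
```

```bash
python3 st.py; python3 dep.py | head -9; python3 blk.py | tail -4
```

```text
t 16.65 ang 42.42 r 49.52 z 0.0723  F_tan 2.84 F_rad -6.94 Fz 8.98 open 0.0214 grip 25.0
pixel mm 0.7111826314774312
152 B 82.7 A2 44.11 ends 233 236 3 Z 53 [211 203 192 184 185 170 162 172]
153 B 82.1 A2 44.20 ends 233 235 3 Z 54 [212 199 186 183 184 163 152]
154 B 81.4 A2 44.09 ends 233 235 3 Z 54 [211 196 183 182 178 161 158]
155 B 80.7 A2 44.01 ends 233 235 3 Z 54 [211 190 176 179 170 158 174]
156 B 79.9 A2 44.28 ends 232 235 4 Z 54 [213 210 191 177 178 166 162 192]
157 B 79.2 A2 44.18 ends 232 235 4 Z 54 [213 209 193 179 177 162 174 203]
158 B 78.6 A2 44.06 ends 232 235 4 Z 54 [211 199 184 179 180 162 186 210]
159 B 77.8 A2 44.32 ends 232 234 3 Z 54 [208 185 172 178 180 164 188]
slope 0.005333776894892505 width 48.65507049901319
centre at B 71 43.96062957837785
centre at B 78 43.997966016642096
mark [43.96 43.92 43.85 43.84 43.92 43.96 43.91 43.93 43.92 43.95] mean at B 70.5 43.91943789842827  fit slope 0.00382759645206849 pointer-mark: 0.04
```

>>> arm_command --targets '[{"x": -0.0002,"y": -0.0012,"z": 0.001,"rx": 0,"ry": 0,"rz": 0,"claw": 255},{"x": -0.0005,"y": -0.0023,"z": 0.002,"rx": 0,"ry": 0,"rz": 0,"claw": 255},{"x": -0.0005,"y": -0.0023,"z": 0.002,"rx": 0,"ry": 0,"rz": 0,"claw": 255}]'

```text
t: 17.2
tool_pos: [0.6051, -0.0285, 0.0726]
orientation: [-3.076, -0.632, 0.001]
force: [-2.5, 2.1, 2.7]
opening: 0.021
gripper_force: 25.0
```

```bash
python3 st.py; python3 dep.py | head -9; python3 blk.py | tail -4
```

```text
t 17.20 ang 42.12 r 49.19 z 0.0726  F_tan 3.17 F_rad -0.45 Fz 2.72 open 0.0210 grip 25.0
pixel mm 0.7114649830275575
152 B 82.7 A2 43.71 ends 232 235 4 Z 54 [209 203 190 182 183 168 158 169]
153 B 82.0 A2 43.94 ends 232 234 3 Z 54 [211 202 189 182 181 163 151]
154 B 81.3 A2 43.85 ends 232 234 3 Z 54 [211 198 184 181 178 160 156]
155 B 80.5 A2 43.76 ends 232 234 3 Z 54 [210 196 181 179 174 159 167]
156 B 79.9 A2 43.64 ends 232 234 3 Z 54 [210 195 181 178 169 159 184]
157 B 79.1 A2 43.92 ends 231 234 4 Z 54 [212 209 194 180 178 165 164 193]
158 B 78.3 A2 43.84 ends 231 234 4 Z 54 [210 199 184 177 178 164 174 202]
159 B 77.7 A2 43.72 ends 231 234 4 Z 54 [206 183 170 174 176 164 184 206]
slope 0.011382146942576592 width 48.58714471995231
centre at B 71 43.65571756757888
centre at B 78 43.735392596176915
mark [43.95 43.95 43.97 43.91 43.87 43.91 43.98 44.   43.96 43.92] mean at B 70.5 43.950098623167506  fit slope 0.0014061734792330585 pointer-mark: -0.30
```

The two estimates bracket zero: pointer about 43.80 by depth, mark between 43.67 (mid-clip) and 43.95 (steel line). So the pointer is at the mark within about 0.15 mm, and clockwise drive force is still on the knob. Letting go.

>>> arm_command --targets '[{"x": 0,"y": 0,"z": 0,"rx": 0,"ry": 0,"rz": 0,"claw": 205},{"x": 0,"y": 0,"z": 0,"rx": 0,"ry": 0,"rz": 0,"claw": 190},{"x": 0,"y": 0,"z": 0,"rx": 0,"ry": 0,"rz": 0,"claw": 160},{"x": 0,"y": 0,"z": 0,"rx": 0,"ry": 0,"rz": 0,"claw": 130},{"x": 0,"y": 0,"z": 0,"rx": 0,"ry": 0,"rz": 0,"claw": 110},{"x": 0,"y": 0,"z": 0,"rx": 0,"ry": 0,"rz": 0,"claw": 110},{"x": 0,"y": 0,"z": 0,"rx": 0,"ry": 0,"rz": 0,"claw": 110}]'

```text
t: 18.08
tool_pos: [0.6052, -0.0301, 0.0729]
orientation: [3.077, 0.631, 0.0]
force: [0.0, 0.1, -0.0]
opening: 0.0505
gripper_force: 0.0
```

```bash
python3 st.py; python3 dep.py | sed -n '2,18p'; python3 blk.py | tail -1
```

```text
t 18.08 ang 40.61 r 48.18 z 0.0729  F_tan 0.07 F_rad 0.07 Fz -0.04 open 0.0505 grip 0.0
151 B 82.7 A2 44.45 ends 231 232 2 Z 54 [208 194 181 183 179 166]
152 B 82.0 A2 44.35 ends 230 233 4 Z 54 [212 211 195 181 180 170 155 156]
153 B 81.3 A2 44.24 ends 230 233 4 Z 54 [212 210 195 181 179 165 153 163]
154 B 80.6 A2 44.15 ends 230 233 4 Z 54 [212 209 196 182 180 160 151 178]
155 B 80.0 A2 44.03 ends 230 233 4 Z 54 [211 207 195 183 180 159 153 190]
156 B 79.2 A2 43.95 ends 230 233 4 Z 54 [211 203 189 181 179 160 167 200]
157 B 78.5 A2 44.20 ends 230 232 3 Z 54 [210 193 178 178 176 162 184]
158 B 77.8 A2 44.11 ends 230 232 3 Z 54 [203 176 167 176 172 166 192]
159 B 77.0 A2 44.03 ends 230 232 3 Z 54 [189 161 157 162 159 162 192]
clip row 163 A2 ends 48.34 40.73 mid 44.53
clip row 164 A2 ends 48.30 39.26 mid 43.78
clip row 165 A2 ends 48.19 39.19 mid 43.69
clip row 166 A2 ends 48.13 39.11 mid 43.62
clip row 167 A2 ends 48.03 39.67 mid 43.85
clip row 168 A2 ends 48.67 39.58 mid 44.13
clip row 169 A2 ends 48.57 39.48 mid 44.02
clip row 170 A2 ends 48.52 39.39 mid 43.96
mark [43.92 43.95 43.95 43.94 43.89 43.91 44.   44.01 43.96 43.96] mean at B 70.5 43.953136156404376  fit slope 0.005222181318171132 pointer-mark: -0.22
```

>>> arm_command --targets '[{"x": 0,"y": 0,"z": 0.03,"rx": 0,"ry": 0,"rz": 0,"claw": 100},{"x": 0,"y": 0,"z": 0.08,"rx": 0,"ry": 0,"rz": 0,"claw": 100},{"x": 0,"y": 0,"z": 0.15,"rx": 0,"ry": 0,"rz": 0,"claw": 100},{"x": -0.04,"y": 0,"z": 0.2,"rx": 0,"ry": 0,"rz": 0,"claw": 100},{"x": -0.1,"y": 0,"z": 0.24,"rx": 0,"ry": 0,"rz": 0,"claw": 100},{"x": -0.15,"y": 0,"z": 0.24,"rx": 0,"ry": 0,"rz": 0,"claw": 100},{"x": -0.2,"y": 0,"z": 0.24,"rx": 0,"ry": 0,"rz": 0,"claw": 100},{"x": -0.22,"y": 0,"z": 0.24,"rx": 0,"ry": 0,"rz": 0,"claw": 100},{"x": -0.22,"y": 0,"z": 0.24,"rx": 0,"ry": 0,"rz": 0,"claw": 100}]'

```text
t: 19.13
tool_pos: [0.4937, -0.0298, 0.1933]
orientation: [3.077, 0.631, 0.001]
force: [-0.4, 0.5, 0.7]
opening: 0.0563
gripper_force: 0.0
```

```bash
python3 st.py; python3 dep.py | sed -n '1,12p'; python3 blk.py | tail -1; python3 meas.py >/dev/null; python3 - <<'E'
import numpy as np
from h import *
z=np.load('/tmp/abz.npz');A,B,Z=z['A'],z['B'],z['Z'];s=load('wrist');g=s['p'].mean(-1)
k=(abs(Z-128.5)<3)&(np.hypot(A,B)<75)&(g<90);print('knob',k.sum(),A[k].mean(),B[k].mean())
a,b=A[k].mean(),B[k].mean();print('knob ang',np.degrees(np.arctan2(b,a)),np.hypot(a,b))
# lugs / spokes: angular profile at radius 30..38, heights
r=np.hypot(A,B);t=np.degrees(np.arctan2(B,A))%360
for nm,zl,zh,rl,rh in(('spoke',74,90,20,38),('mid',50,73,20,40)):
    q=(r>rl)&(r<rh)&(Z>zl)&(Z<zh)&(g>150);h,_=np.histogram(t[q],np.arange(0,361,5));print(nm,[(i*5,int(x)) for i,x in enumerate(h) if x>4])
E
```

```text
t 19.13 ang 157.04 r 81.33 z 0.1933  F_tan -0.27 F_rad 0.58 Fz 0.71 open 0.0563 grip 0.0
pixel mm 1.1103735778365653
52 B 82.0 A2 44.25 ends 279 281 3 Z 53 [111 111 116 146 144 116 111]
53 B 80.8 A2 44.09 ends 279 281 3 Z 53 [112 113 127 147 130 113 110]
54 B 79.5 A2 44.47 ends 279 280 2 Z 53 [111 111 134 155 126 111]
55 B 78.2 A2 44.32 ends 279 280 2 Z 54 [106 105 141 177 143 114]
clip row 58 A2 ends 47.65 41.20 mid 44.42
clip row 59 A2 ends 48.53 39.95 mid 44.24
clip row 60 A2 ends 48.38 39.79 mid 44.08
clip row 61 A2 ends 48.24 39.61 mid 43.92
clip row 62 A2 ends 48.06 39.45 mid 43.75
clip row 63 A2 ends 45.74 40.39 mid 43.07
mark [43.57 43.65 43.54 43.55 43.56 43.62 43.72 43.75 43.79 43.8 ] mean at B 70.5 43.634122048460874  fit slope 0.0278851501551952 pointer-mark: 0.48
knob 326 21.414781261295683 41.06114056817964
knob ang 62.45642711495676 46.30993544833493
spoke [(0, 45), (5, 38), (115, 38), (120, 41), (125, 42), (130, 21), (230, 16), (235, 40), (240, 45), (245, 42), (250, 8), (350, 19), (355, 46)]
mid [(10, 30), (15, 40), (20, 39), (25, 43), (30, 48), (35, 41), (40, 34), (45, 23), (50, 21), (55, 22), (60, 23), (65, 24), (70, 32), (75, 38), (80, 32), (85, 34), (90, 32), (95, 31), (100, 38), (105, 35), (110, 24), (115, 7), (135, 6), (140, 24), (145, 28), (150, 33), (155, 29), (160, 26), (165, 17), (170, 20), (175, 25), (180, 28), (185, 28), (190, 30), (195, 13), (200, 33), (205, 34), (210, 32), (215, 34), (220, 21), (225, 8), (245, 5), (250, 22), (255, 37), (260, 30), (265, 23), (270, 32), (275, 37), (280, 34), (285, 41), (290, 40), (295, 38), (300, 43), (305, 40), (310, 40), (315, 40), (320, 40), (325, 40), (330, 39), (335, 41), (340, 30), (345, 19), (350, 7)]
```

The knob hasn't moved since release: 62.5° before and after in the slide frame. The clockwise play is therefore still taken up, and the pointer reads on the mark within measurement error. Handing in.

```bash
python3 -c "
from plant import robot
print(robot.close_job())"
```

```text
the job is handed in; nothing more can be done
None
```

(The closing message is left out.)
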